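# Pack the autoclaved hexagonal bottles and close their caps

## Task

The hexagonal bottles on the bench have come out of the autoclave with their caps loosened. Pack every one of them upright into the tray next to the three already there, honeycomb fashion with flat sides snugly together, taking the near row only once the staggered middle row is full, and screw all their caps fully tight. Leave the three packed bottles in their places and do not disturb the beaker, the tip box or the wash bottle.

Things in the scene. Friction and masses are not known exactly. Their poses are not given: they have to be found in the camera images.
- tray: green tray (fixed), inside 164 (x) by 168 (y) mm at the floor, 8 mm more at the rim, walls 5, floor 4 thick, rim 34 mm up. Origin: centre of its underside; z up, +x to its far end (with three packed bottles), +y left. Rows of 3, 2, 3 (far, middle, near) 46.8 mm apart, 55 mm pitch in a row, middle row staggered; bottle corners along x. Play when full: 6 mm across, 7 lengthwise, at the near end
- packed_right: loose hexagonal bottle like bottle1 in size and axes, 0.14 kg, cap tight and rigid; already packed at the far end of the tray, right (-y) in its row, to stay there. Origin: centre of the underside
- packed_middle: loose hexagonal bottle like bottle1 in size and axes, 0.14 kg, cap tight and rigid; already packed at the far end of the tray, middle in its row, to stay there. Origin: centre of the underside
- packed_left: loose hexagonal bottle like bottle1 in size and axes, 0.14 kg, cap tight and rigid; already packed at the far end of the tray, left (+y) in its row, to stay there. Origin: centre of the underside
- bottle1: loose white hexagonal bottle, one of up to 5. Body: hexagon 54 mm across flats, 62.4 mm over corners, 50 mm high, foot bevelled 3 mm; shoulder slopes in up to 58 mm; 78 mm high with its blue cap, about 0.13 kg. Origin: centre of the underside; z up; corners on +x and -x, flat faces on +y and -y. Orange mark on the shoulder at the +x corner. Starts upright on the bench; can be lifted by its cap
- bottle2: as bottle1 (None if absent)
- bottle3: as bottle1 (None if absent)
- bottle4: as bottle1 (None if absent)
- bottle5: as bottle1 (None if absent)
- cap1 (a joint): captive screw cap of bottle1: blue, ribbed, 28 mm diameter, 58 to 78 mm above the underside, on the bottle's axis. Value (rad): 0 = tight, at its stop; grows anticlockwise from above, at most 1.6; starts at 0.7 to 1.3. Turns at 0.012 N m: a free-standing bottle may turn with its cap, a packed one is held by its flats. White line on top meets the orange mark when tight
- cap2 (a joint): screw cap of bottle2, as cap1 (None if absent)
- cap3 (a joint): screw cap of bottle3, as cap1 (None if absent)
- cap4 (a joint): screw cap of bottle4, as cap1 (None if absent)
- cap5 (a joint): screw cap of bottle5, as cap1 (None if absent)
- cell_mid_right (a point): free place in the middle row, right one (-y) of two, nested between packed_right and packed_middle: the point on the tray floor where the underside centre of a snugly packed bottle comes
- cell_mid_left (a point): free place in the middle row, left one (+y) of two, nested between packed_middle and packed_left: the point on the tray floor where the underside centre of a snugly packed bottle comes
- cell_near_right (a point): free place in the near row (by the tray's -x wall), right (-y) of three, by the side wall: the point on the tray floor where the underside centre of a snugly packed bottle comes
- cell_near_middle (a point): free place in the near row (by the tray's -x wall), middle of three: the point on the tray floor where the underside centre of a snugly packed bottle comes
- cell_near_left (a point): free place in the near row (by the tray's -x wall), left (+y) of three, by the side wall: the point on the tray floor where the underside centre of a snugly packed bottle comes
- beaker: loose glass beaker, 72 mm in diameter, 85 mm high, a bystander; origin: centre of its underside
- tip_box: loose pipette-tip box, dark blue with a pale lid, 82 x 122 x 67 mm, a bystander; origin: centre of its underside
- wash_bottle: loose white wash bottle with red cap and bent spout, 66 mm in diameter, 190 mm high, a bystander; origin: centre of its underside
Things that resemble listed ones, but are neither listed nor needed, are in the scene too. Leave any red look-alike of the packed_left alone. Leave any green look-alike of the bottle2 alone.

How it is judged:
At the end, for the whole second after the job is handed in: Each bottle present stands at rest in the tray, upright (0.06 rad), within 6 mm of one of the five free places, flats in line (0.12 rad), cap within 0.08 rad of tight; both middle-row places taken; the three packed bottles upright, in line, within 8 mm of their start ((horizontal distance between bottle1 and cell_mid_right below 0.006 m or horizontal distance between bottle1 and cell_mid_left below 0.006 m or horizontal distance between bottle1 and cell_near_right below 0.006 m or horizontal distance between bottle1 and cell_near_middle below 0.006 m or horizontal distance between bottle1 and cell_near_left below 0.006 m) and z of each of bottle1, bottle2, bottle3, bottle4, bottle5 in the frame of tray below 0.008 m and angle between each of bottle1, bottle2, bottle3, bottle4, bottle5, packed_right, packed_middle, packed_left's own z axis and vertical below 0.06 rad and (angle between the x axis of bottle1 and the x axis of tray, either way round below 0.12 rad or angle between the x axis of bottle1 and the x axis of tray, either way round between 0.927 and 1.167 rad) and value of joint each of cap1, cap2, cap3, cap4, cap5 below 0.08 rad and linear speed of each of bottle1, bottle2, bottle3, bottle4, bottle5 below 0.02 m/s and (horizontal distance between bottle2 and cell_mid_right below 0.006 m or horizontal distance between bottle2 and cell_mid_left below 0.006 m or horizontal distance between bottle2 and cell_near_right below 0.006 m or horizontal distance between bottle2 and cell_near_middle below 0.006 m or horizontal distance between bottle2 and cell_near_left below 0.006 m) and (angle between the x axis of bottle2 and the x axis of tray, either way round below 0.12 rad or angle between the x axis of bottle2 and the x axis of tray, either way round between 0.927 and 1.167 rad) and (horizontal distance between bottle3 and cell_mid_right below 0.006 m or horizontal distance between bottle3 and cell_mid_left below 0.006 m or horizontal distance between bottle3 and cell_near_right below 0.006 m or horizontal distance between bottle3 and cell_near_middle below 0.006 m or horizontal distance between bottle3 and cell_near_left below 0.006 m) and (angle between the x axis of bottle3 and the x axis of tray, either way round below 0.12 rad or angle between the x axis of bottle3 and the x axis of tray, either way round between 0.927 and 1.167 rad) and (horizontal distance between bottle4 and cell_mid_right below 0.006 m or horizontal distance between bottle4 and cell_mid_left below 0.006 m or horizontal distance between bottle4 and cell_near_right below 0.006 m or horizontal distance between bottle4 and cell_near_middle below 0.006 m or horizontal distance between bottle4 and cell_near_left below 0.006 m) and (angle between the x axis of bottle4 and the x axis of tray, either way round below 0.12 rad or angle between the x axis of bottle4 and the x axis of tray, either way round between 0.927 and 1.167 rad) and (horizontal distance between bottle5 and cell_mid_right below 0.006 m or horizontal distance between bottle5 and cell_mid_left below 0.006 m or horizontal distance between bottle5 and cell_near_right below 0.006 m or horizontal distance between bottle5 and cell_near_middle below 0.006 m or horizontal distance between bottle5 and cell_near_left below 0.006 m) and (angle between the x axis of bottle5 and the x axis of tray, either way round below 0.12 rad or angle between the x axis of bottle5 and the x axis of tray, either way round between 0.927 and 1.167 rad) and horizontal distance between any of bottle1, bottle2, bottle3, bottle4, bottle5 and cell_mid_right below 0.006 m and horizontal distance between any of bottle1, bottle2, bottle3, bottle4, bottle5 and cell_mid_left below 0.006 m and distance of each of packed_right, packed_middle, packed_left from where it was at the start of the episode below 0.008 m and (angle between the x axis of packed_right and the x axis of tray, either way round below 0.12 rad or angle between the x axis of packed_right and the x axis of tray, either way round between 0.927 and 1.167 rad) and (angle between the x axis of packed_middle and the x axis of tray, either way round below 0.12 rad or angle between the x axis of packed_middle and the x axis of tray, either way round between 0.927 and 1.167 rad) and (angle between the x axis of packed_left and the x axis of tray, either way round below 0.12 rad or angle between the x axis of packed_left and the x axis of tray, either way round between 0.927 and 1.167 rad)); the robot touches nothing.
It fails at once if the beaker is knocked aside or tipped (distance of beaker from where it was at the start of the episode above 0.025 m or angle between beaker's own z axis and vertical above 0.3 rad).
It fails at once if the tip box is knocked aside or tipped (distance of tip_box from where it was at the start of the episode above 0.025 m or angle between tip_box's own z axis and vertical above 0.3 rad).
It fails at once if the wash bottle is knocked aside or tipped (distance of wash_bottle from where it was at the start of the episode above 0.025 m or angle between wash_bottle's own z axis and vertical above 0.3 rad).
Of bottle1, bottle2, bottle3, bottle4, bottle5 only 3 to 5 are there at a start; the rules pass over those that are not, and their reading is None.
At some moment in a run one of bottle1, bottle2, bottle3, bottle4, bottle5 may be knocked a few centimetres aside while the robot is not near it.
It also fails if it takes over 210 s, if anything falls off the work surface, if the arm or the gripper's body presses on something with over 40 N, if the wrist force passes 120 N, or if a joint passes its speed limit or range.

## Robot

A 6-joint arm with a two-finger parallel gripper is mounted at the origin on the work surface. World frame = base frame: x ahead of the robot, y to its left, z up, the work surface at z = 0. Lengths are in m, angles in rad, forces in N, time in s.
With the tool pointing down it reaches from about 0.35 to 0.95 m from the base axis. Payload 17.4 kg.
Tool frame: the origin (TCP) lies at the very end of the fingers, on their centre line; the grasp point (between the pads) lies 19 mm behind it (ctrl.grip_point_offset is the distance from the TCP to the grasp point, in m); z points along the fingers, y is the line along which they close (so a half turn about z gives the same grasp; the last joint's range is limited). The gripper opens to 93 mm and grips with 3 to 60 N. Pads are 15 mm wide; open, the fingers measure 128 mm over their backs; the gripper's body (75 mm by 188 mm) begins 65 mm behind the grasp point.
Start: joints at [1.178, 0.116, 1.442, -0, 1.584, -0.038], TCP at [0.235, 0.633, 0.219] pointing down, gripper open.
Joint ranges: [-2.83, 2.83], [-0.83, 2.19], [0.07, 2.5], [-1.14, 4.28], [0.01, 3], [-2.97, 2.97]. Speed limits (rad/s): [1.89, 1.89, 2.22, 3.14, 3.14, 3.14].

## Interface

Orientations are given as a unit quaternion [w, x, y, z].
In Python, from workcell import ctrl gives the robot as it stands.
- The arm moves only by the tool send_rows, never from a script. Its argument "increments" is a list of rows, each an object of numbers: "tx", "ty", "tz": the shift along the tool's x, y, z in cm; "ax", "ay", "az": the turn, a rotation vector about the tool's x, y, z in rad; "claw": the finger opening in cm, from 0 to 9.3. In form: [{"tx": .., "ty": .., "tz": .., "ax": .., "ay": .., "az": .., "claw": ..}, ...]. A call has 1 to 10 rows; each row is the pose to reach, as a shift and turn from the pose commanded when the call began, along the tool's axes at that moment; what a row does not reach only later rows make up. A row lasts 1/12 s, in which the tool goes at most 41.7 mm and 7.16 degrees, less where a joint would pass 70% of its speed; a pose out of reach is approached as far as the arm can. A call with a gripper value outside its range is refused whole. The fingers move at their own pace and stop on an object; "grip_force" is the grip in N (left out, the last holds). Time passes only in rows, so rows that repeat a pose let the fingers close. It gives the time, the measured TCP pose, the force, the opening and the grip force at its end, in the units of the state.
- ctrl.sense(): the state, without advancing time (a new reading comes with each control period).
- ctrl.get_image(name): name is "scene" or "top" or "wrist"; returns a dict with "img" (400x640x3 uint8, red, green, blue), "camera_matrix" (3x3 intrinsics, pixels), "R" (3x3) and "t" (3): a world point X has camera coordinates R X + t; the wrist camera has in their place "hand_eye" (4x4, takes a point from camera to tool coordinates, whose origin is the TCP and whose axes are the flange's). Camera axes: x right, y down, z forward; pixel columns grow to the right and rows downward; lengths in m; the calibration is good to about 2 mm. A picture is of the moment at which its call begins: read the wrist's pose just before it. There is no depth.
- ctrl.job_done(): hands the job in; it is judged then, once.
The state is a dict: "clock": time; "joint_positions": joint angles; "qd": joint speeds; "joint_torque": joint torques, N m; "tool_pos": TCP position; "tool_rot": TCP orientation; "wrist_force": force on the tool from outside, world axes, zero at the start; "wrist_torque": the same for the moment, N m; "width": finger opening in m; "grasp_force": force on a finger pad.
Only numpy, scipy, OpenCV 4.12 (cv2) and the standard library are available. Lean on these libraries where they do the work, as an engineer would, in place of code of your own. Each camera call takes 0.05 s, during which the arm holds its last target. There are 200 camera calls.

## Working session

There is one attempt and no reset: what is moved stays moved. The work goes in short steps, Python scripts to look and compute and a tool call to move; the robot and the scene stay as the last step left them, time stands still between calls to the robot, and variables do not carry over. Pictures are saved under pics/ and viewed, at most 14 in all, crops included, and the job is handed in when it is done.

Besides the shell and the picture viewer there is one more tool, called after ">>>" by a JSON object that holds its "api" and its "payload", one argument or row to a line. send_rows: Moves the arm, as the interface text tells. Its arguments: {"type":"object","properties":{"increments":{"type":"array","items":{"type":"object","properties":{"tx":{"type":"number"},"ty":{"type":"number"},"tz":{"type":"number"},"ax":{"type":"number"},"ay":{"type":"number"},"az":{"type":"number"},"claw":{"type":"number"}}}},"grip_force":{"type":"number"}},"required":["increments"]}

```bash
mkdir -p pics; ls
python3 - <<'E'
from workcell import ctrl
import cv2
s=ctrl.sense(); print({k:s[k] for k in('clock','tool_pos','tool_rot','width')}, ctrl.grip_point_offset)
for n in('top','scene','wrist'):
    d=ctrl.get_image(n); cv2.imwrite(f'pics/{n}0.png',d['img'][:,:,::-1])
    print(n,d['camera_matrix'],d.get('R'),d.get('t'),d.get('hand_eye'))
E
```

```text
pics
{'clock': 0.0, 'tool_pos': array([0.23442552, 0.63276988, 0.21790771]), 'tool_rot': array([-1.41499137e-04,  1.76476754e-01,  9.84304638e-01, -5.60298817e-04]), 'width': 0.09281031137547037} 0.0188
top [[363.09329474   0.         325.39626898]
 [  0.         363.09329474 204.64430846]
 [  0.           0.           1.        ]] [[-0.01202872 -0.99983634  0.01351321]
 [-0.98528235  0.00954698 -0.17066794]
 [ 0.170511   -0.01536725 -0.98523593]] [-0.03355888  0.58058088  1.08606463] None
scene [[378.56874185   0.         318.8557767 ]
 [  0.         378.56874185 200.76647627]
 [  0.           0.           1.        ]] [[-0.35606515  0.93427056 -0.01887119]
 [ 0.57518313  0.20320607 -0.79238353]
 [-0.73646587 -0.29299455 -0.60973127]] [ 0.24738568 -0.26957419  1.48250004] None
wrist [[300.3093092    0.         319.08084006]
 [  0.         300.3093092  198.53627042]
 [  0.           0.           1.        ]] None None [[ 5.17381192e-04 -9.67902923e-01 -2.51323823e-01  6.98250550e-02]
 [ 9.99999823e-01  4.27326825e-04  4.12894472e-04  5.14484274e-04]
 [-2.92244355e-04 -2.51323992e-01  9.67902973e-01 -1.66137595e-01]
 [ 0.00000000e+00  0.00000000e+00  0.00000000e+00  1.00000000e+00]]
```

View pics/top0.png

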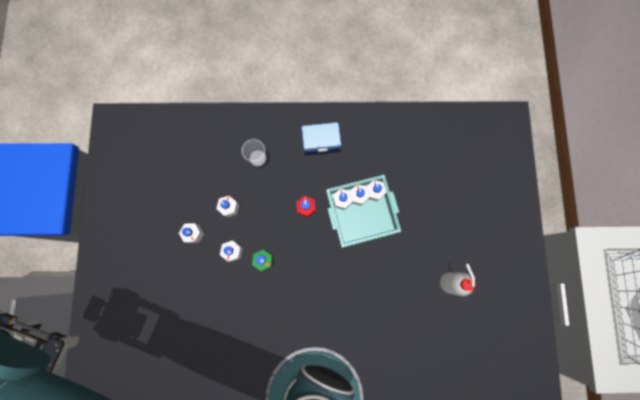

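View pics/scene0.png

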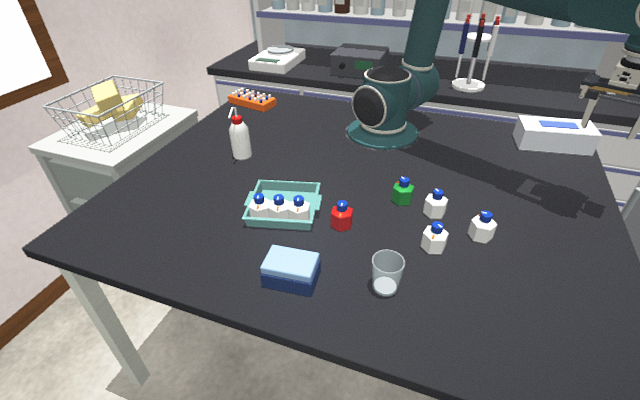

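The top view shows three white bottles with blue caps at (227,206), (190,232) and (230,251). The look-alikes are red at (306,206) and green at (262,260), and both stay put. The three packed bottles sit at the far end of the tray at (343,197), (360,192) and (377,188). The scene view shows the same three loose white bottles and no others.

```bash
cat > h.py <<'E'
import numpy as np, cv2
from scipy.spatial.transform import Rotation as Ro
from workcell import ctrl
def pose():
    s=ctrl.sense(); q=s['tool_rot']; return np.array(s['tool_pos']),Ro.from_quat([q[1],q[2],q[3],q[0]]).as_matrix()
def grab(n,save=None):
    p,R=pose(); d=ctrl.get_image(n); K=d['camera_matrix']
    if n=='wrist':
        H=d['hand_eye']; Rc=R@H[:3,:3]; c=p+R@H[:3,3]
    else: Rc=d['R'].T; c=-Rc@d['t']
    if save: cv2.imwrite(f'pics/{save}.png',d['img'][:,:,::-1])
    return dict(img=d['img'],K=K,R=Rc,c=c)
def ray(v,uv,z):
    uv=np.atleast_2d(uv); r=np.c_[(uv-v['K'][:2,2])/v['K'][0,0],np.ones(len(uv))]@v['R'].T
    return (v['c']+r*((z-v['c'][2])/r[:,2])[:,None])[:,:2]
def proj(v,X):
    x=(np.atleast_2d(X)-v['c'])@v['R']; return x[:,:2]/x[:,2:]*v['K'][0,0]+v['K'][:2,2]
def mask(img,lo,hi): return cv2.inRange(cv2.cvtColor(img,cv2.COLOR_RGB2HSV),lo,hi)
def blobs(m,amin):
    n,l,s,c=cv2.connectedComponentsWithStats(m)
    return [(c[i],s[i][4]) for i in range(1,n) if s[i][4]>=amin]
def blue(img): return mask(img,(105,150,60),(128,255,255))
def tool():
    p,R=pose(); return p,R
def delta(xyz,yaw=None):
    """tool-frame shift in cm to reach world xyz; turn az for tool-y direction yaw (mod pi)"""
    p,R=pose(); t=(R.T@(np.array(xyz)-p))*100; out=[*np.round(t,2)]
    if yaw is not None:
        cur=np.arctan2(R[1,1],R[0,1]); dw=(yaw-cur+np.pi/2)%np.pi-np.pi/2
        out.append(round(-dw,3))   # tool z down: az = -world yaw
    return out
E
python3 - <<'E'
from h import *
v=grab('top'); b=blue(v['img'])
for c,a in blobs(b,8): print(c.round(1),a,ray(v,c,.075)[0].round(3), v['img'][int(c[1])+5,int(c[0])+5])
p,R=pose(); print(R.round(3))
for u in [(254,152),(322,138),(458,284)]: print(u,ray(v,u,.03).round(3))
g=mask(v['img'],(70,60,90),(95,255,255)); print([(c.round(),a) for c,a in blobs(g,100)])
E
```

```text
[ 36.7 188.4] 6791 [0.635 0.841] [ 48 113 243]
[377.1 188.9] 25 [ 0.624 -0.2  ] [247 246 248]
[359.9 193.2] 21 [ 0.611 -0.146] [249 247 249]
[342.9 197.7] 19 [ 0.597 -0.094] [248 247 249]
[225.2 204.4] 27 [0.579 0.266] [248 247 249]
[305.8 205.4] 20 [0.574 0.02 ] [233  56  55]
[185.2 231.6] 21 [0.498 0.383] [219 192 195]
[227.5 249.4] 20 [0.443 0.254] [218 218 226]
[259.4 258.8] 37 [0.414 0.159] [ 97 135 121]
[[-0.938  0.347 -0.   ]
 [ 0.347  0.938 -0.001]
 [ 0.    -0.001 -1.   ]]
(254, 152) [[0.76 0.19]]
(322, 138) [[ 0.806 -0.032]]
(458, 284) [[ 0.331 -0.446]]
[(array([380., 204.]), np.int32(613)), (array([324., 356.]), np.int32(149)), (array([  6., 373.]), np.int32(169)), (array([355., 388.]), np.int32(110))]
```

>>> {"api": "send_rows", "payload": {
  "increments": [
    {"tx": -37.4, "ty": -21.7, "tz": -3},
    {"tx": -37.4, "ty": -21.7, "tz": -3},
    {"tx": -37.4, "ty": -21.7, "tz": -3},
    {"tx": -37.4, "ty": -21.7, "tz": -3},
    {"tx": -37.4, "ty": -21.7, "tz": -3},
    {"tx": -37.4, "ty": -21.7, "tz": -3},
    {"tx": -37.4, "ty": -21.7, "tz": -3},
    {"tx": -37.4, "ty": -21.7, "tz": -3},
    {"tx": -37.4, "ty": -21.7, "tz": -3},
    {"tx": -37.4, "ty": -21.7, "tz": -3}
  ]
}}

```text
invalid input
```

>>> {"api": "send_rows", "payload": {
  "increments": [
    {"tx": 0},
    {"tx": 0},
    {"tx": 0},
    {"tx": 0}
  ]
}}

```text
invalid input
```

Run:
```python
from h import *
v=grab('wrist','w1'); print(pose()); b=blue(v['img'])
for c,a in blobs(b,60): print(c.round(1),a,ray(v,c,.072)[0].round(4))
```

```text
(array([0.23445969, 0.63288652, 0.21830987]), array([[-9.37713531e-01,  3.47409397e-01, -2.11034668e-04],
       [ 3.47409459e-01,  9.37713408e-01, -4.81287340e-04],
       [ 3.06862930e-05, -5.24625091e-04, -9.99999862e-01]]))
[563.8 214.2] 1695 [0.3541 0.8732]
```

View pics/w1.png

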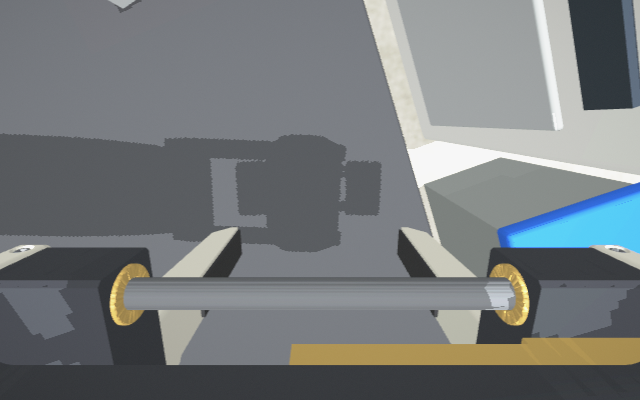

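That wrist view shows only bare bench with the fingers in the lower half, because the move was refused. I'll resend it with every field filled in.

>>> {"api": "send_rows", "payload": {
  "increments": [
    {"tx": -37.4, "ty": -21.7, "tz": -3, "ax": 0, "ay": 0, "az": 0, "claw": 9.3},
    {"tx": -37.4, "ty": -21.7, "tz": -3, "ax": 0, "ay": 0, "az": 0, "claw": 9.3},
    {"tx": -37.4, "ty": -21.7, "tz": -3, "ax": 0, "ay": 0, "az": 0, "claw": 9.3},
    {"tx": -37.4, "ty": -21.7, "tz": -3, "ax": 0, "ay": 0, "az": 0, "claw": 9.3},
    {"tx": -37.4, "ty": -21.7, "tz": -3, "ax": 0, "ay": 0, "az": 0, "claw": 9.3},
    {"tx": -37.4, "ty": -21.7, "tz": -3, "ax": 0, "ay": 0, "az": 0, "claw": 9.3},
    {"tx": -37.4, "ty": -21.7, "tz": -3, "ax": 0, "ay": 0, "az": 0, "claw": 9.3},
    {"tx": -37.4, "ty": -21.7, "tz": -3, "ax": 0, "ay": 0, "az": 0, "claw": 9.3},
    {"tx": -37.4, "ty": -21.7, "tz": -3, "ax": 0, "ay": 0, "az": 0, "claw": 9.3},
    {"tx": -37.4, "ty": -21.7, "tz": -3, "ax": 0, "ay": 0, "az": 0, "claw": 9.3}
  ],
  "grip_force": 15
}}

```text
clock: 1.08
tool_pos: [0.5, 0.3106, 0.2478]
tool_rot: [0.0, 0.176, 0.984, 0.0]
wrist_force: [0.6, 0.8, 1.2]
width: 0.093
grasp_force: 0.0
```

>>> {"api": "send_rows", "payload": {
  "increments": [
    {"tx": -10, "ty": -1, "tz": -3, "ax": 0, "ay": 0, "az": 0, "claw": 9.3},
    {"tx": -10, "ty": -1, "tz": -3, "ax": 0, "ay": 0, "az": 0, "claw": 9.3},
    {"tx": -10, "ty": -1, "tz": -3, "ax": 0, "ay": 0, "az": 0, "claw": 9.3},
    {"tx": -10, "ty": -1, "tz": -3, "ax": 0, "ay": 0, "az": 0, "claw": 9.3},
    {"tx": -10, "ty": -1, "tz": -3, "ax": 0, "ay": 0, "az": 0, "claw": 9.3},
    {"tx": -10, "ty": -1, "tz": -3, "ax": 0, "ay": 0, "az": 0, "claw": 9.3}
  ],
  "grip_force": 15
}}

```text
clock: 1.58
tool_pos: [0.589, 0.2685, 0.277]
tool_rot: [-0.0, 0.176, 0.984, -0.0]
wrist_force: [0.1, -0.2, 0.1]
width: 0.0933
grasp_force: 0.0
```

Run:
```python
from h import *
v=grab('wrist','w2'); print(pose(),ctrl.sense()['joint_positions']); b=blue(v['img'])
for c,a in blobs(b,60): print(c.round(1),a,ray(v,c,.072)[0].round(4))
```

```text
(array([0.58870141, 0.26880887, 0.27712689]), array([[-9.37942922e-01,  3.46789174e-01, -5.86454661e-04],
       [ 3.46789278e-01,  9.37943063e-01, -8.20753030e-05],
       [ 5.21598255e-04, -2.80358138e-04, -9.99999825e-01]])) [ 3.88858839e-01  4.66986474e-02  1.42129660e+00  1.47182108e-04
  1.67417119e+00 -8.27776590e-01]
[175.4  68.5] 581 [0.4122 0.1587]
[261.6  67.6] 193 [0.4456 0.2519]
[376.2  77.3] 79 [0.5011 0.3721]
[317.2 171.1] 337 [0.58 0.27]
[141.7 232.4] 434 [0.5762 0.0251]
```

View pics/w2.png

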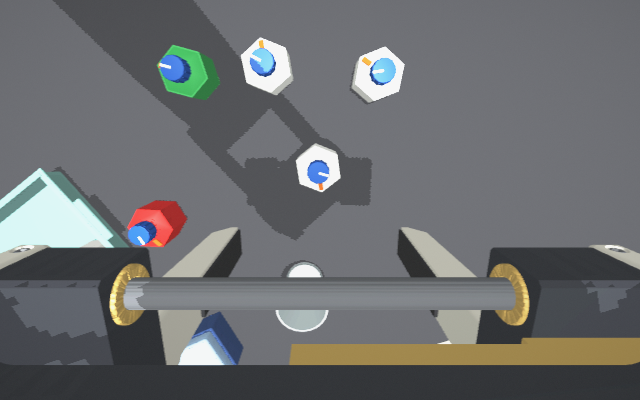

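The wrist view shows the three white bottles at (318,168), (378,73) and (266,65), each with its orange mark and white line. Red is at (155,225) and green at (185,70). Next I'll look at the tray.

>>> {"api": "send_rows", "payload": {
  "increments": [
    {"tx": -21.7, "ty": -40.9, "tz": -2, "ax": 0, "ay": 0, "az": 0, "claw": 9.3},
    {"tx": -21.7, "ty": -40.9, "tz": -2, "ax": 0, "ay": 0, "az": 0, "claw": 9.3},
    {"tx": -21.7, "ty": -40.9, "tz": -2, "ax": 0, "ay": 0, "az": 0, "claw": 9.3},
    {"tx": -21.7, "ty": -40.9, "tz": -2, "ax": 0, "ay": 0, "az": 0, "claw": 9.3},
    {"tx": -21.7, "ty": -40.9, "tz": -2, "ax": 0, "ay": 0, "az": 0, "claw": 9.3},
    {"tx": -21.7, "ty": -40.9, "tz": -2, "ax": 0, "ay": 0, "az": 0, "claw": 9.3},
    {"tx": -21.7, "ty": -40.9, "tz": -2, "ax": 0, "ay": 0, "az": 0, "claw": 9.3},
    {"tx": -21.7, "ty": -40.9, "tz": -2, "ax": 0, "ay": 0, "az": 0, "claw": 9.3},
    {"tx": -21.7, "ty": -40.9, "tz": -2, "ax": 0, "ay": 0, "az": 0, "claw": 9.3},
    {"tx": -21.7, "ty": -40.9, "tz": -2, "ax": 0, "ay": 0, "az": 0, "claw": 9.3}
  ],
  "grip_force": 15
}}

```text
clock: 2.47
tool_pos: [0.6442, -0.1451, 0.2958]
tool_rot: [0.0, 0.176, 0.984, 0.0]
wrist_force: [0.5, -0.3, -0.8]
width: 0.093
grasp_force: 0.0
```

>>> {"api": "send_rows", "payload": {
  "increments": [
    {"tx": -2, "ty": -4, "tz": 0, "ax": 0, "ay": 0, "az": 0, "claw": 9.3},
    {"tx": -2, "ty": -4, "tz": 0, "ax": 0, "ay": 0, "az": 0, "claw": 9.3},
    {"tx": -2, "ty": -4, "tz": 0, "ax": 0, "ay": 0, "az": 0, "claw": 9.3},
    {"tx": -2, "ty": -4, "tz": 0, "ax": 0, "ay": 0, "az": 0, "claw": 9.3}
  ],
  "grip_force": 15
}}

```text
clock: 2.8
tool_pos: [0.6493, -0.1876, 0.2953]
tool_rot: [-0.0, 0.176, 0.984, 0.0]
wrist_force: [0.0, 0.7, 0.1]
width: 0.0929
grasp_force: 0.0
```

```bash
cat >> h.py <<'E'
def cap(img): return mask(img,(95,120,50),(128,255,255))
E
python3 - <<'E'
from h import *
v=grab('wrist','w3'); print(pose()[0],ctrl.sense()['joint_positions'].round(2))
for c,a in blobs(cap(v['img'][:240]),100): print(c.round(1),a,ray(v,c,.074)[0].round(4))
E
```

```text
[ 0.6494156  -0.1870779   0.29559307] [-0.32  0.11  1.33  0.    1.71 -1.54]
[461.3  59.4] 537 [0.5765 0.0205]
[375.5 112.1] 386 [ 0.5987 -0.0935]
[338.5 137.7] 339 [ 0.6123 -0.1469]
[303.1 162.3] 328 [ 0.6258 -0.2002]
[441.8 204.2] 897 [ 0.7427 -0.046 ]
```

View pics/w3.png

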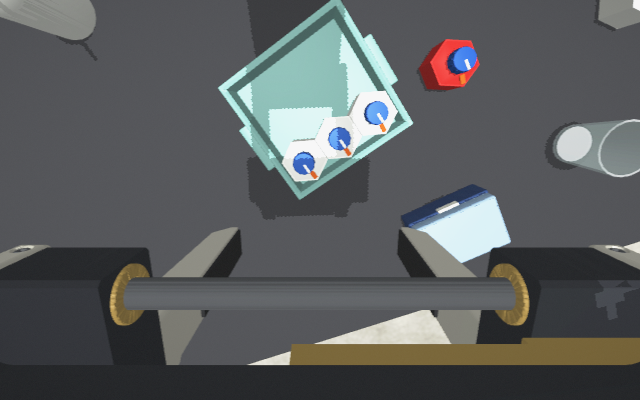

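The tray is fully in view, with rim corners at about (337,2), (412,124), (300,198) and (219,90). The packed caps are at (375,112), (338,138) and (303,162).

Run:
```python
from h import *
img=cv2.imread('pics/w3.png')[:,:,::-1].copy()
import h
v=grab('wrist'); v['img']=img  # arm has not moved
g=mask(img,(70,40,60),(100,255,255))|mask(img,(0,0,210),(180,30,255))|cap(img); g[240:]=0; g[:,420:]=0;g[:,:180]=0
g=cv2.morphologyEx(g,cv2.MORPH_OPEN,np.ones((21,21)))
n,l,s,c=cv2.connectedComponentsWithStats(g); i=1+np.argmax(s[1:,4])
cs=max(cv2.findContours((l==i).astype(np.uint8),0,1)[0],key=cv2.contourArea)
print(cv2.approxPolyDP(cs,8,True)[:,0].tolist())
P=ray(v,[(412,124),(300,198),(219,90),(337,0)],.034); print(P.round(4),np.linalg.norm(np.diff(P,axis=0),axis=1))
for c,a in [((P[0]+P[2])/2,0),((P[1]+P[3])/2,0)]: print('centre',c)
d=P[0]-P[1]; print('yaw from far edge',np.arctan2(-d[0],d[1]))
# packed caps at top centre
C=np.array([ray(v,c,.078)[0] for c,a in blobs(cap(img[:240]),100)])[1:4]; print(C)
d=C[0]-C[2]; yaw=np.arctan2(-d[0],d[1]); ex=np.array([np.cos(yaw),np.sin(yaw)]); print('yaw caps',yaw,'centre by caps',C.mean(0)-.0503*ex)
```

```text
[[344, 6], [322, 6], [249, 63], [251, 134], [316, 137], [322, 120], [339, 120], [355, 95], [381, 86], [365, 40], [344, 39]]
[[ 0.6329 -0.0433]
 [ 0.6779 -0.2267]
 [ 0.5003 -0.2748]
 [ 0.4544 -0.0904]] [0.18885171 0.18401201 0.18996509]
centre [ 0.56659587 -0.15902626]
centre [ 0.56616193 -0.15856007]
yaw from far edge 0.2406563566574884
[[ 0.59861907 -0.09375641]
 [ 0.61212653 -0.14655061]
 [ 0.62555068 -0.19934563]]
yaw caps 0.24973553788594355 centre by caps [ 0.56335918 -0.15898241]
```

```bash
cat >> h.py <<'E'
def bottle(v,xy,zb=0.):
    """bottle near world xy: cap centre, mark and line azimuths, cap value"""
    img=v['img']; H,W=img.shape[:2]; yy,xx=np.mgrid[:H,:W]; pix=np.c_[xx.ravel(),yy.ravel()]
    def near(z,c,r): return (np.linalg.norm(ray(v,pix,z)-c,axis=1)<r).reshape(H,W)
    c=np.array(xy,float)
    for k in range(3):
        m=(cap(img)>0)&near(zb+.072,c,.03 if k==0 else .021)
        c=ray(v,np.array(np.nonzero(m))[::-1].T.mean(0),zb+.073)[0]
    o=(mask(img,(5,140,120),(22,255,255))>0)&near(zb+.055,c,.034)
    hs=cv2.cvtColor(img,cv2.COLOR_RGB2HSV); l=(hs[...,1]<110)&(hs[...,2]>150)&near(zb+.078,c,.0115)
    mp=ray(v,np.array(np.nonzero(o))[::-1].T.mean(0),zb+.054)[0]-c if o.any() else np.full(2,np.nan)
    lp=ray(v,np.array(np.nonzero(l))[::-1].T.mean(0),zb+.078)[0]-c if l.any() else np.full(2,np.nan)
    a=np.arctan2(mp[1],mp[0]); b=np.arctan2(lp[1],lp[0])
    return dict(c=c.round(4),n=(int(m.sum()),int(o.sum()),int(l.sum())),mark=round(a,3),line=round(b,3),val=round((b-a+1)%(2*np.pi)-1,3),rm=np.linalg.norm(mp).round(4),rl=np.linalg.norm(lp).round(4))
E
python3 - <<'E'
from h import *
v=grab('wrist'); H=ctrl.get_image('wrist')['hand_eye']
for n in(1,2,3): pass
print([bottle(v,c,.004) for c in [(.5986,-.0935),(.6123,-.147),(.6258,-.2)]])
p=np.array([0.58870141,0.26880887,0.27712689]);R=np.array([[-.937943,.346789,0],[.346789,.937943,0],[0,0,-1]])
v['img']=cv2.imread('pics/w2.png')[:,:,::-1].copy(); v['R']=R@H[:3,:3]; v['c']=p+R@H[:3,3]
for c in [(.58,.27),(.5,.378),(.445,.252)]: print(bottle(v,c))
print(delta((.58,.27,.18)))
E
```

```text
[{'c': array([ 0.5987, -0.0941]), 'n': (381, 29, 32), 'mark': np.float64(0.265), 'line': np.float64(0.336), 'val': np.float64(0.071), 'rm': np.float64(0.0228), 'rl': np.float64(0.0065)}, {'c': array([ 0.6121, -0.147 ]), 'n': (341, 27, 28), 'mark': np.float64(0.26), 'line': np.float64(0.266), 'val': np.float64(0.006), 'rm': np.float64(0.0229), 'rl': np.float64(0.0066)}, {'c': array([ 0.6255, -0.1999]), 'n': (329, 27, 26), 'mark': np.float64(0.236), 'line': np.float64(0.169), 'val': np.float64(-0.067), 'rm': np.float64(0.0231), 'rl': np.float64(0.0066)}]
{'c': array([0.5798, 0.2705]), 'n': (353, 19, 24), 'mark': np.float64(-0.191), 'line': np.float64(0.826), 'val': np.float64(1.017), 'rm': np.float64(0.024), 'rl': np.float64(0.0064)}
{'c': array([0.497, 0.383]), 'n': (355, 40, 51), 'mark': np.float64(-2.553), 'line': np.float64(-1.599), 'val': np.float64(0.954), 'rm': np.float64(0.0226), 'rl': np.float64(0.0055)}
{'c': array([0.4422, 0.2533]), 'n': (282, 28, 126), 'mark': np.float64(2.898), 'line': np.float64(1.56), 'val': np.float64(4.945), 'rm': np.float64(0.0257), 'rl': np.float64(0.0032)}
[np.float64(22.33), np.float64(40.48), np.float64(11.58)]
```

>>> {"api": "send_rows", "payload": {
  "increments": [
    {"tx": 22.3, "ty": 40.5, "tz": 5, "ax": 0, "ay": 0, "az": 0.39, "claw": 5},
    {"tx": 22.3, "ty": 40.5, "tz": 5, "ax": 0, "ay": 0, "az": 0.39, "claw": 5},
    {"tx": 22.3, "ty": 40.5, "tz": 5, "ax": 0, "ay": 0, "az": 0.39, "claw": 5},
    {"tx": 22.3, "ty": 40.5, "tz": 5, "ax": 0, "ay": 0, "az": 0.39, "claw": 5},
    {"tx": 22.3, "ty": 40.5, "tz": 5, "ax": 0, "ay": 0, "az": 0.39, "claw": 5},
    {"tx": 22.3, "ty": 40.5, "tz": 5, "ax": 0, "ay": 0, "az": 0.39, "claw": 5},
    {"tx": 22.3, "ty": 40.5, "tz": 5, "ax": 0, "ay": 0, "az": 0.39, "claw": 5},
    {"tx": 22.3, "ty": 40.5, "tz": 5, "ax": 0, "ay": 0, "az": 0.39, "claw": 5},
    {"tx": 22.3, "ty": 40.5, "tz": 5, "ax": 0, "ay": 0, "az": 0.39, "claw": 5},
    {"tx": 22.3, "ty": 40.5, "tz": 5, "ax": 0, "ay": 0, "az": 0.39, "claw": 5}
  ],
  "grip_force": 20
}}

```text
clock: 3.83
tool_pos: [0.587, 0.223, 0.251]
tool_rot: [0.0, 0.363, 0.932, 0.0]
wrist_force: [0.5, -0.9, 0.0]
width: 0.0495
grasp_force: 0.0
```

>>> {"api": "send_rows", "payload": {
  "increments": [
    {"tx": 0, "ty": 3.5, "tz": 9, "ax": 0, "ay": 0, "az": 0, "claw": 5},
    {"tx": 0, "ty": 3.5, "tz": 9, "ax": 0, "ay": 0, "az": 0, "claw": 5},
    {"tx": 0, "ty": 3.5, "tz": 9, "ax": 0, "ay": 0, "az": 0, "claw": 5},
    {"tx": 0, "ty": 3.5, "tz": 9, "ax": 0, "ay": 0, "az": 0, "claw": 5},
    {"tx": 0, "ty": 3.5, "tz": 9, "ax": 0, "ay": 0, "az": 0, "claw": 5}
  ],
  "grip_force": 20
}}

```text
clock: 4.25
tool_pos: [0.6118, 0.2459, 0.1617]
tool_rot: [-0.0, 0.364, 0.932, -0.0]
wrist_force: [0.1, -0.4, 1.0]
width: 0.0498
grasp_force: 0.0
```

Run:
```python
from h import *
v=grab('wrist','w4'); print(pose()[0])
b=bottle(v,(.58,.27)); print(b); print(delta((*b['c'],.06),b['line']))
```

```text
[0.61237884 0.24568465 0.16317487]
{'c': array([0.5803, 0.27  ]), 'n': (771, 54, 56), 'mark': np.float64(-0.188), 'line': np.float64(0.884), 'val': np.float64(1.072), 'rm': np.float64(0.0227), 'rl': np.float64(0.0063)}
[np.float64(4.02), np.float64(-0.4), np.float64(10.31), np.float64(-0.058)]
```

>>> {"api": "send_rows", "payload": {
  "increments": [
    {"tx": 4, "ty": -0.4, "tz": 3, "ax": 0, "ay": 0, "az": -0.05, "claw": 5},
    {"tx": 4, "ty": -0.4, "tz": 6, "ax": 0, "ay": 0, "az": -0.05, "claw": 5},
    {"tx": 4, "ty": -0.4, "tz": 8, "ax": 0, "ay": 0, "az": -0.05, "claw": 5},
    {"tx": 4, "ty": -0.4, "tz": 9, "ax": 0, "ay": 0, "az": -0.05, "claw": 5},
    {"tx": 4, "ty": -0.4, "tz": 10.2, "ax": 0, "ay": 0, "az": -0.05, "claw": 5},
    {"tx": 4, "ty": -0.4, "tz": 10.2, "ax": 0, "ay": 0, "az": -0.05, "claw": 5}
  ],
  "grip_force": 20
}}

```text
clock: 4.8
tool_pos: [0.5803, 0.2695, 0.0587]
tool_rot: [0.0, 0.341, 0.94, -0.0]
wrist_force: [-1.7, -0.8, 0.3]
width: 0.0496
grasp_force: 0.0
```

Run:
```python
from h import *
v=grab('wrist','w5'); print(pose()[0]); b=bottle(v,(.58,.27)); print(b,delta((*b['c'],.06),b['line']))
```

```text
[0.58057831 0.26968524 0.05972709]
{'c': array([0.5792, 0.2712]), 'n': (2151, 28, 116), 'mark': np.float64(-0.192), 'line': np.float64(0.616), 'val': np.float64(0.809), 'rm': np.float64(0.0276), 'rl': np.float64(0.0066)} [np.float64(0.2), np.float64(0.03), np.float64(-0.03), np.float64(0.259)]
```

View pics/w5.png

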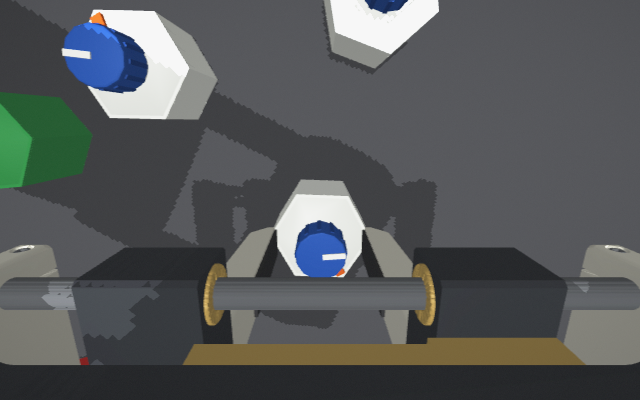

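The fingers straddle the cap at (322,250), with the white line pointing along the closing axis. Closing now.

>>> {"api": "send_rows", "payload": {
  "increments": [
    {"tx": 0.1, "ty": 0, "tz": 0, "ax": 0, "ay": 0, "az": 0, "claw": 2.4},
    {"tx": 0.1, "ty": 0, "tz": 0, "ax": 0, "ay": 0, "az": 0, "claw": 2.4},
    {"tx": 0.1, "ty": 0, "tz": 0, "ax": 0, "ay": 0, "az": 0, "claw": 2.4},
    {"tx": 0.1, "ty": 0, "tz": 0, "ax": 0, "ay": 0, "az": 0, "claw": 2.4},
    {"tx": 0.1, "ty": 0, "tz": 0, "ax": 0, "ay": 0, "az": 0, "claw": 2.4},
    {"tx": 0.1, "ty": 0, "tz": 0.2, "ax": 0, "ay": 0, "az": 0, "claw": 2.4},
    {"tx": 0.1, "ty": 0, "tz": 0.2, "ax": 0, "ay": 0, "az": 0, "claw": 2.4}
  ],
  "grip_force": 20
}}

```text
clock: 5.43
tool_pos: [0.5798, 0.2708, 0.0584]
tool_rot: [0.001, 0.34, 0.94, 0.001]
wrist_force: [-1.7, -0.8, 12.6]
width: 0.0275
grasp_force: 20.0
```

>>> {"api": "send_rows", "payload": {
  "increments": [
    {"tx": 0, "ty": 0, "tz": 0, "ax": 0, "ay": 0, "az": 0.12, "claw": 2.4},
    {"tx": 0, "ty": 0, "tz": 0, "ax": 0, "ay": 0, "az": 0.24, "claw": 2.4},
    {"tx": 0, "ty": 0, "tz": 0, "ax": 0, "ay": 0, "az": 0.36, "claw": 2.4},
    {"tx": 0, "ty": 0, "tz": 0, "ax": 0, "ay": 0, "az": 0.48, "claw": 2.4},
    {"tx": 0, "ty": 0, "tz": 0, "ax": 0, "ay": 0, "az": 0.6, "claw": 2.4},
    {"tx": 0, "ty": 0, "tz": 0, "ax": 0, "ay": 0, "az": 0.72, "claw": 2.4},
    {"tx": 0, "ty": 0, "tz": 0, "ax": 0, "ay": 0, "az": 0.84, "claw": 2.4},
    {"tx": 0, "ty": 0, "tz": 0, "ax": 0, "ay": 0, "az": 0.96, "claw": 2.4},
    {"tx": 0, "ty": 0, "tz": 0, "ax": 0, "ay": 0, "az": 1.06, "claw": 2.4},
    {"tx": 0, "ty": 0, "tz": 0, "ax": 0, "ay": 0, "az": 1.14, "claw": 2.4}
  ],
  "grip_force": 20
}}

```text
clock: 6.27
tool_pos: [0.5807, 0.2711, 0.0587]
tool_rot: [0.001, 0.796, 0.606, 0.002]
wrist_force: [5.5, 0.6, 9.6]
width: 0.0276
grasp_force: 20.0
```

>>> {"api": "send_rows", "payload": {
  "increments": [
    {"tx": 0, "ty": 0, "tz": -0.3, "ax": 0, "ay": 0, "az": 0.04, "claw": 2.4},
    {"tx": 0, "ty": 0, "tz": -2, "ax": 0, "ay": 0, "az": 0.04, "claw": 2.4},
    {"tx": 0, "ty": 0, "tz": -4, "ax": 0, "ay": 0, "az": 0.04, "claw": 2.4},
    {"tx": 0, "ty": 0, "tz": -5, "ax": 0, "ay": 0, "az": 0.04, "claw": 2.4},
    {"tx": 0, "ty": 0, "tz": -5, "ax": 0, "ay": 0, "az": 0.04, "claw": 2.4}
  ],
  "grip_force": 20
}}

```text
clock: 6.68
tool_pos: [0.5801, 0.2711, 0.1092]
tool_rot: [0.0, 0.806, 0.592, 0.002]
wrist_force: [0.2, 0.3, -1.6]
width: 0.0276
grasp_force: 20.0
```

Run:
```python
from h import *
v=grab('wrist','w6'); p,R=pose(); print(p,np.arctan2(R[1,1],R[0,1])); b=bottle(v,(.58,.27),.047); print(b)
cv2.imwrite('pics/c6.png',cv2.resize(v['img'][160:300,220:420,::-1],None,fx=3,fy=3))
```

```text
[0.57958573 0.27086374 0.10750233] -0.3039470474593978
{'c': array([0.579 , 0.2708]), 'n': (2122, 0, 113), 'mark': np.float64(nan), 'line': np.float64(-0.678), 'val': np.float64(nan), 'rm': np.float64(nan), 'rl': np.float64(0.0067)}
```

View pics/c6.png

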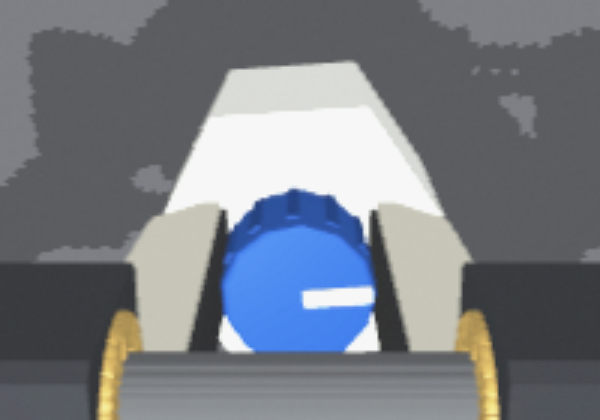

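The bottle is held by its cap. The white line and the bottle's flat edge both sit about 3° off the closing axis, so the cap is at its stop. Moving to the tray.

>>> {"api": "send_rows", "payload": {
  "increments": [
    {"tx": 0, "ty": 0, "tz": -4, "ax": 0, "ay": 0, "az": 0, "claw": 2.4},
    {"tx": -3, "ty": 1, "tz": -8.2, "ax": 0, "ay": 0, "az": -0.1, "claw": 2.4},
    {"tx": -7, "ty": 2, "tz": -8.2, "ax": 0, "ay": 0, "az": -0.2, "claw": 2.4},
    {"tx": -11, "ty": 3.2, "tz": -8.2, "ax": 0, "ay": 0, "az": -0.3, "claw": 2.4},
    {"tx": -15, "ty": 4.4, "tz": -8.2, "ax": 0, "ay": 0, "az": -0.4, "claw": 2.4},
    {"tx": -19, "ty": 5.6, "tz": -8.2, "ax": 0, "ay": 0, "az": -0.49, "claw": 2.4},
    {"tx": -23, "ty": 6.8, "tz": -8.2, "ax": 0, "ay": 0, "az": -0.49, "claw": 2.4},
    {"tx": -27, "ty": 8, "tz": -8.2, "ax": 0, "ay": 0, "az": -0.49, "claw": 2.4},
    {"tx": -30, "ty": 9, "tz": -8.2, "ax": 0, "ay": 0, "az": -0.49, "claw": 2.4},
    {"tx": -32, "ty": 9.6, "tz": -8.2, "ax": 0, "ay": 0, "az": -0.49, "claw": 2.4}
  ],
  "grip_force": 20
}}

```text
clock: 7.57
tool_pos: [0.5743, -0.0669, 0.1872]
tool_rot: [-0.0, 0.639, 0.769, -0.001]
wrist_force: [0.1, 0.2, -2.6]
width: 0.028
grasp_force: 20.0
```

Run:
```python
from h import *
p,R=pose(); print(p,np.arctan2(R[1,1],R[0,1])); print(delta((.5716,-.1852,.19),.186))
```

```text
[ 0.57428776 -0.06694251  0.18718467] 0.1840930988786759
[np.float64(-11.58), np.float64(-2.43), np.float64(-0.27), np.float64(-0.002)]
```

>>> {"api": "send_rows", "payload": {
  "increments": [
    {"tx": -3, "ty": -0.6, "tz": 0, "ax": 0, "ay": 0, "az": 0, "claw": 2.4},
    {"tx": -6.5, "ty": -1.4, "tz": 0, "ax": 0, "ay": 0, "az": 0, "claw": 2.4},
    {"tx": -9.5, "ty": -2, "tz": 0, "ax": 0, "ay": 0, "az": 0, "claw": 2.4},
    {"tx": -11.6, "ty": -2.4, "tz": 0, "ax": 0, "ay": 0, "az": 0, "claw": 2.4},
    {"tx": -11.6, "ty": -2.4, "tz": 0, "ax": 0, "ay": 0, "az": 0, "claw": 2.4},
    {"tx": -11.6, "ty": -2.4, "tz": 3, "ax": 0, "ay": 0, "az": 0, "claw": 2.4},
    {"tx": -11.6, "ty": -2.4, "tz": 4, "ax": 0, "ay": 0, "az": 0, "claw": 2.4},
    {"tx": -11.6, "ty": -2.4, "tz": 4, "ax": 0, "ay": 0, "az": 0, "claw": 2.4}
  ],
  "grip_force": 20
}}

```text
clock: 8.23
tool_pos: [0.5714, -0.1809, 0.1446]
tool_rot: [-0.003, 0.638, 0.77, -0.001]
wrist_force: [0.4, 0.0, -2.2]
width: 0.0272
grasp_force: 20.0
```

```bash
cat >> h.py <<'E'
def crop(v,name,xy,z,w=130,h=90,f=3):
    u=proj(v,[*xy,z])[0].astype(int); x0=max(0,min(640-2*w,u[0]-w)); y0=max(0,min(400-2*h,u[1]-h))
    cv2.imwrite(f'pics/{name}.png',cv2.resize(v['img'][y0:y0+2*h,x0:x0+2*w,::-1],None,fx=f,fy=f)); print('crop origin',x0,y0)
E
python3 - <<'E'
from h import *
v=grab('wrist'); p,R=pose(); print(p,np.arctan2(R[1,1],R[0,1])); print(delta((.5716,-.1852,.15),.186))
for c in [(.5986,-.0935),(.6123,-.147),(.6258,-.2)]: print(bottle(v,c,.004))
crop(v,'c7',p[:2],.1)
E
```

```text
[ 0.57207799 -0.18105457  0.14683035] 0.18646390962847623
[np.float64(-0.4), np.float64(-0.12), np.float64(-0.32), np.float64(0.0)]
{'c': array([ 0.5988, -0.0934]), 'n': (1118, 69, 67), 'mark': np.float64(0.24), 'line': np.float64(0.228), 'val': np.float64(-0.012), 'rm': np.float64(0.024), 'rl': np.float64(0.0065)}
{'c': array([ 0.612 , -0.1462]), 'n': (991, 61, 55), 'mark': np.float64(0.227), 'line': np.float64(0.107), 'val': np.float64(-0.121), 'rm': np.float64(0.0239), 'rl': np.float64(0.0065)}
{'c': array([ 0.6259, -0.1921]), 'n': (469, 70, 61), 'mark': np.float64(-0.106), 'line': np.float64(0.167), 'val': np.float64(0.273), 'rm': np.float64(0.0223), 'rl': np.float64(0.0057)}
crop origin 190 129
```

View pics/c7.png

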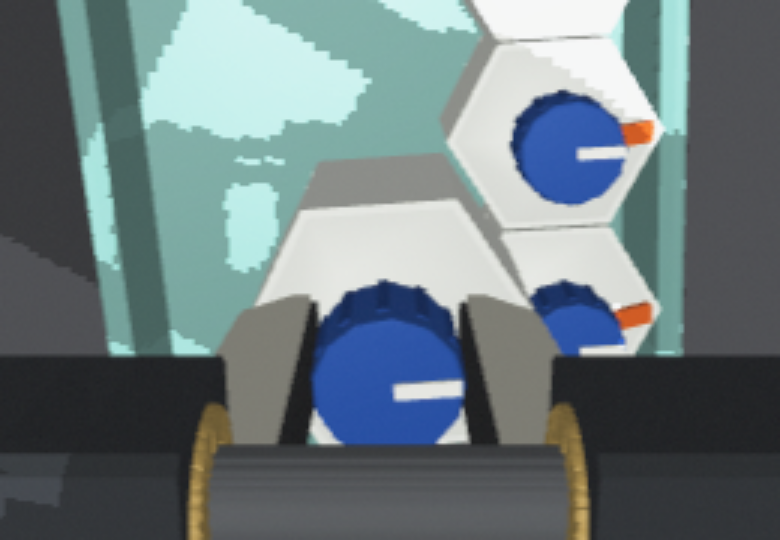

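The held bottle's flats line up with the packed ones. Lowering it in.

>>> {"api": "send_rows", "payload": {
  "increments": [
    {"tx": -0.4, "ty": -0.12, "tz": 0, "ax": 0, "ay": 0, "az": 0, "claw": 2.4},
    {"tx": -0.4, "ty": -0.12, "tz": 0, "ax": 0, "ay": 0, "az": 0, "claw": 2.4},
    {"tx": -0.4, "ty": -0.12, "tz": 2, "ax": 0, "ay": 0, "az": 0, "claw": 2.4},
    {"tx": -0.4, "ty": -0.12, "tz": 3, "ax": 0, "ay": 0, "az": 0, "claw": 2.4},
    {"tx": -0.4, "ty": -0.12, "tz": 4, "ax": 0, "ay": 0, "az": 0, "claw": 2.4},
    {"tx": -0.4, "ty": -0.12, "tz": 5, "ax": 0, "ay": 0, "az": 0, "claw": 2.4},
    {"tx": -0.4, "ty": -0.12, "tz": 6, "ax": 0, "ay": 0, "az": 0, "claw": 2.4},
    {"tx": -0.4, "ty": -0.12, "tz": 7, "ax": 0, "ay": 0, "az": 0, "claw": 2.4},
    {"tx": -0.4, "ty": -0.12, "tz": 7.7, "ax": 0, "ay": 0, "az": 0, "claw": 2.4}
  ],
  "grip_force": 20
}}

```text
clock: 9.03
tool_pos: [0.5722, -0.1859, 0.0705]
tool_rot: [-0.0, 0.638, 0.77, -0.0]
wrist_force: [0.3, 0.1, -1.7]
width: 0.0275
grasp_force: 20.0
```

>>> {"api": "send_rows", "payload": {
  "increments": [
    {"tx": 0, "ty": 0, "tz": 0.4, "ax": 0, "ay": 0, "az": 0, "claw": 2.4},
    {"tx": 0, "ty": 0, "tz": 0.75, "ax": 0, "ay": 0, "az": 0, "claw": 2.4},
    {"tx": 0, "ty": 0, "tz": 0.75, "ax": 0, "ay": 0, "az": 0, "claw": 2.4},
    {"tx": 0, "ty": 0.15, "tz": 0.75, "ax": 0, "ay": 0, "az": 0, "claw": 2.4},
    {"tx": 0, "ty": 0.2, "tz": 0.75, "ax": 0, "ay": 0, "az": 0, "claw": 2.4},
    {"tx": 0, "ty": 0.2, "tz": 0.75, "ax": 0, "ay": 0, "az": 0, "claw": 2.4}
  ],
  "grip_force": 20
}}

```text
clock: 9.53
tool_pos: [0.5747, -0.1856, 0.0647]
tool_rot: [0.0, 0.638, 0.77, 0.0]
wrist_force: [0.5, -0.3, -1.9]
width: 0.0279
grasp_force: 20.0
```

>>> {"api": "send_rows", "payload": {
  "increments": [
    {"tx": 0, "ty": 0, "tz": 0.15, "ax": 0, "ay": 0, "az": 0, "claw": 2.4},
    {"tx": 0, "ty": 0, "tz": 0.25, "ax": 0, "ay": 0, "az": 0, "claw": 2.4},
    {"tx": 0, "ty": 0.05, "tz": 0.25, "ax": 0, "ay": 0, "az": 0, "claw": 2.4},
    {"tx": 0, "ty": 0.05, "tz": 0.25, "ax": 0, "ay": 0, "az": 0, "claw": 2.4}
  ],
  "grip_force": 20
}}

```text
clock: 9.87
tool_pos: [0.5751, -0.1855, 0.0625]
tool_rot: [0.0, 0.638, 0.77, 0.0]
wrist_force: [-3.9, 1.8, 5.2]
width: 0.0271
grasp_force: 20.0
```

>>> {"api": "send_rows", "payload": {
  "increments": [
    {"tx": 0, "ty": 0, "tz": -0.1, "ax": 0, "ay": 0, "az": 0, "claw": 3.8},
    {"tx": 0, "ty": 0, "tz": -0.1, "ax": 0, "ay": 0, "az": 0, "claw": 3.8},
    {"tx": 0, "ty": 0, "tz": -0.1, "ax": 0, "ay": 0, "az": 0, "claw": 3.8},
    {"tx": 0, "ty": 0, "tz": -1, "ax": 0, "ay": 0, "az": 0, "claw": 3.8},
    {"tx": 0, "ty": 0, "tz": -3, "ax": 0, "ay": 0, "az": 0, "claw": 3.8},
    {"tx": 0, "ty": 0, "tz": -6, "ax": 0, "ay": 0, "az": 0, "claw": 5},
    {"tx": 0, "ty": 0, "tz": -10, "ax": 0, "ay": 0, "az": 0, "claw": 5},
    {"tx": -2, "ty": 0, "tz": -14, "ax": 0, "ay": 0, "az": 0, "claw": 5},
    {"tx": -5, "ty": 0, "tz": -14, "ax": 0, "ay": 0, "az": 0, "claw": 5},
    {"tx": -5, "ty": 0, "tz": -14, "ax": 0, "ay": 0, "az": 0, "claw": 5}
  ],
  "grip_force": 20
}}

```text
clock: 10.7
tool_pos: [0.5853, -0.2383, 0.2057]
tool_rot: [0.003, 0.639, 0.769, 0.0]
wrist_force: [1.0, -0.2, 0.3]
width: 0.0497
grasp_force: 0.0
```

Run:
```python
from h import *
v=grab('wrist','w8'); p,R=pose(); print(p,np.arctan2(R[1,1],R[0,1]))
for c in [(.5986,-.0935),(.6123,-.147),(.6258,-.2),(.5745,-.185)]: print(bottle(v,c,.004))
v=grab('top'); 
for c in [(.579,.266),(.498,.383),(.443,.254),(.576,.02)]: print(bottle(v,c))
print(delta((.4422,.2533,.2)))
```

```text
[ 0.58452826 -0.23649411  0.20358719] 0.18420035317053082
{'c': array([ 0.5987, -0.0942]), 'n': (871, 64, 52), 'mark': np.float64(0.26), 'line': np.float64(0.35), 'val': np.float64(0.09), 'rm': np.float64(0.0233), 'rl': np.float64(0.0065)}
{'c': array([ 0.6122, -0.1468]), 'n': (694, 53, 42), 'mark': np.float64(0.142), 'line': np.float64(0.219), 'val': np.float64(0.077), 'rm': np.float64(0.0205), 'rl': np.float64(0.0067)}
{'c': array([ 0.6262, -0.1999]), 'n': (611, 60, 35), 'mark': np.float64(0.612), 'line': np.float64(0.17), 'val': np.float64(-0.442), 'rm': np.float64(0.0146), 'rl': np.float64(0.0071)}
{'c': array([ 0.5742, -0.1863]), 'n': (588, 57, 42), 'mark': np.float64(0.252), 'line': np.float64(0.228), 'val': np.float64(-0.024), 'rm': np.float64(0.0227), 'rl': np.float64(0.0064)}
{'c': array([nan, nan]), 'n': (0, 0, 0), 'mark': np.float64(nan), 'line': np.float64(nan), 'val': np.float64(nan), 'rm': np.float64(nan), 'rl': np.float64(nan)}
{'c': array([0.4984, 0.3813]), 'n': (39, 0, 12), 'mark': np.float64(nan), 'line': np.float64(1.482), 'val': np.float64(nan), 'rm': np.float64(nan), 'rl': np.float64(0.0019)}
{'c': array([0.4431, 0.2549]), 'n': (37, 0, 11), 'mark': np.float64(nan), 'line': np.float64(-0.58), 'val': np.float64(nan), 'rm': np.float64(nan), 'rl': np.float64(0.0015)}
{'c': array([0.5754, 0.022 ]), 'n': (40, 1, 6), 'mark': np.float64(0.059), 'line': np.float64(0.106), 'val': np.float64(0.047), 'rm': np.float64(0.029), 'rl': np.float64(0.0072)}
[np.float64(50.63), np.float64(-4.98), np.float64(0.23)]h.py:40: RuntimeWarning: Mean of empty slice.
  c=ray(v,np.array(np.nonzero(m))[::-1].T.mean(0),zb+.073)[0]
  ret = um.true_divide(
```

>>> {"api": "send_rows", "payload": {
  "increments": [
    {"tx": 4, "ty": -0.4, "tz": 0, "ax": 0, "ay": 0, "az": 0, "claw": 5},
    {"tx": 8, "ty": -0.8, "tz": 0, "ax": 0, "ay": 0, "az": 0, "claw": 5},
    {"tx": 12, "ty": -1.2, "tz": 0, "ax": 0, "ay": 0, "az": 0, "claw": 5},
    {"tx": 16, "ty": -1.6, "tz": 0, "ax": 0, "ay": 0, "az": 0, "claw": 5},
    {"tx": 20, "ty": -2, "tz": 0, "ax": 0, "ay": 0, "az": 0, "claw": 5},
    {"tx": 24, "ty": -2.4, "tz": 0, "ax": 0, "ay": 0, "az": 0, "claw": 5},
    {"tx": 28, "ty": -2.8, "tz": 0, "ax": 0, "ay": 0, "az": 0, "claw": 5},
    {"tx": 32, "ty": -3.2, "tz": 0, "ax": 0, "ay": 0, "az": 0, "claw": 5},
    {"tx": 36, "ty": -3.6, "tz": 0, "ax": 0, "ay": 0, "az": 0, "claw": 5},
    {"tx": 39, "ty": -4, "tz": 0, "ax": 0, "ay": 0, "az": 0, "claw": 5}
  ],
  "grip_force": 20
}}

```text
clock: 11.63
tool_pos: [0.4707, 0.1441, 0.2015]
tool_rot: [-0.0, 0.638, 0.77, 0.0]
wrist_force: [0.3, 0.3, -0.4]
width: 0.0499
grasp_force: 0.0
```

>>> {"api": "send_rows", "payload": {
  "increments": [
    {"tx": 3, "ty": -0.4, "tz": 0, "ax": 0, "ay": 0, "az": 0, "claw": 5},
    {"tx": 6, "ty": -0.8, "tz": 0, "ax": 0, "ay": 0, "az": 0, "claw": 5},
    {"tx": 9, "ty": -1, "tz": 0, "ax": 0, "ay": 0, "az": 0, "claw": 5},
    {"tx": 10, "ty": -1, "tz": 0, "ax": 0, "ay": 0, "az": 0, "claw": 5},
    {"tx": 10, "ty": -1, "tz": 0, "ax": 0, "ay": 0, "az": 0, "claw": 5}
  ],
  "grip_force": 20
}}

```text
clock: 12.05
tool_pos: [0.443, 0.2397, 0.2013]
tool_rot: [-0.0, 0.637, 0.771, -0.0]
wrist_force: [-0.2, 0.1, 0.2]
width: 0.0504
grasp_force: 0.0
```

Run:
```python
from h import *
v=grab('wrist','w9'); p,R=pose(); print(p,np.arctan2(R[1,1],R[0,1]))
b=bottle(v,(.443,.254)); print(b,delta((*b['c'],.06)));crop(v,'c9',b['c'],.07,100,75,4)
```

```text
[0.44356118 0.23838843 0.20135565] 0.18852233112504269
{'c': array([0.4402, 0.256 ]), 'n': (569, 49, 42), 'mark': np.float64(3.006), 'line': np.float64(-2.276), 'val': np.float64(1.001), 'rm': np.float64(0.022), 'rl': np.float64(0.0065)} [np.float64(1.8), np.float64(0.01), np.float64(14.13)]
crop origin 219 100
```

View pics/c9.png

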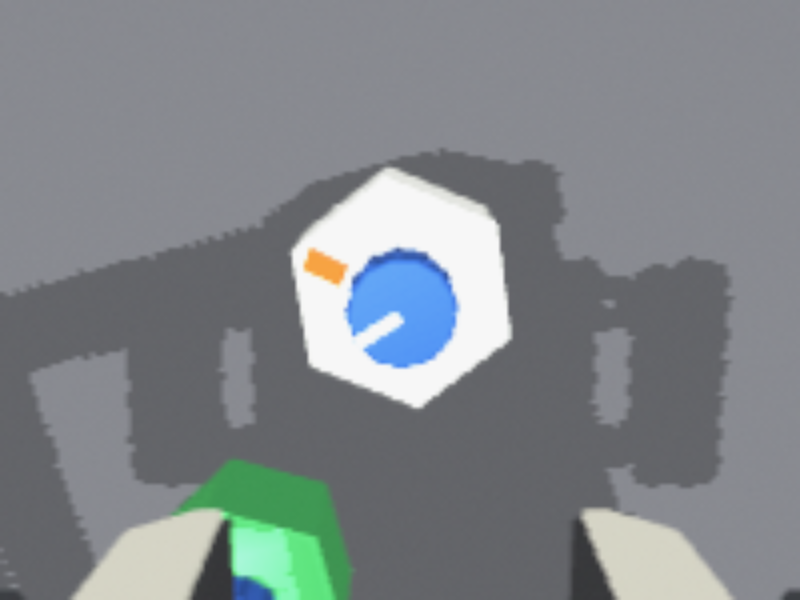

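Bottle C is clear in the crop: mark at (325,266), line pointing to (360,338), cap value about 1.0. The green look-alike is well to the lower left.

>>> {"api": "send_rows", "payload": {
  "increments": [
    {"tx": 1, "ty": 0, "tz": 1, "ax": 0, "ay": 0, "az": -0.12, "claw": 5},
    {"tx": 1.8, "ty": 0, "tz": 3, "ax": 0, "ay": 0, "az": -0.24, "claw": 5},
    {"tx": 1.8, "ty": 0, "tz": 5, "ax": 0, "ay": 0, "az": -0.36, "claw": 5},
    {"tx": 1.8, "ty": 0, "tz": 7, "ax": 0, "ay": 0, "az": -0.48, "claw": 5},
    {"tx": 1.8, "ty": 0, "tz": 8, "ax": 0, "ay": 0, "az": -0.6, "claw": 5},
    {"tx": 1.8, "ty": 0, "tz": 8, "ax": 0, "ay": 0, "az": -0.68, "claw": 5},
    {"tx": 1.8, "ty": 0, "tz": 8, "ax": 0, "ay": 0, "az": -0.68, "claw": 5}
  ],
  "grip_force": 20
}}

```text
clock: 12.68
tool_pos: [0.4409, 0.254, 0.1208]
tool_rot: [-0.001, 0.344, 0.939, -0.001]
wrist_force: [0.6, 0.4, -0.1]
width: 0.0499
grasp_force: 0.0
```

Run:
```python
from h import *
v=grab('wrist'); p,R=pose(); print(p,np.arctan2(R[1,1],R[0,1]))
b=bottle(v,(.441,.256)); print(b,delta((*b['c'],.059),.866))
```

```text
[0.44120635 0.25430544 0.12154505] 0.8634927350910808
{'c': array([0.4393, 0.2561]), 'n': (1096, 95, 68), 'mark': np.float64(3.002), 'line': np.float64(-2.13), 'val': np.float64(1.15), 'rm': np.float64(0.021), 'rl': np.float64(0.0064)} [np.float64(0.26), np.float64(0.02), np.float64(6.25), np.float64(-0.003)]
```

>>> {"api": "send_rows", "payload": {
  "increments": [
    {"tx": 0.2, "ty": 0, "tz": 2, "ax": 0, "ay": 0, "az": 0, "claw": 5},
    {"tx": 0.2, "ty": 0, "tz": 4, "ax": 0, "ay": 0, "az": 0, "claw": 5},
    {"tx": 0.2, "ty": 0, "tz": 5.5, "ax": 0, "ay": 0, "az": 0, "claw": 5},
    {"tx": 0.2, "ty": 0, "tz": 6.15, "ax": 0, "ay": 0, "az": 0, "claw": 2.4},
    {"tx": 0.2, "ty": 0, "tz": 6.15, "ax": 0, "ay": 0, "az": 0, "claw": 2.4},
    {"tx": 0.2, "ty": 0, "tz": 6.15, "ax": 0, "ay": 0, "az": 0, "claw": 2.4},
    {"tx": 0.2, "ty": 0, "tz": 6.15, "ax": 0, "ay": 0, "az": 0, "claw": 2.4},
    {"tx": 0.2, "ty": 0, "tz": 6.15, "ax": 0, "ay": 0, "az": 0, "claw": 2.4},
    {"tx": 0.2, "ty": 0, "tz": 6.35, "ax": 0, "ay": 0, "az": 0, "claw": 2.4},
    {"tx": 0.2, "ty": 0, "tz": 6.35, "ax": 0, "ay": 0, "az": 0, "claw": 2.4}
  ],
  "grip_force": 20
}}

```text
clock: 13.57
tool_pos: [0.4401, 0.2566, 0.0602]
tool_rot: [0.001, 0.345, 0.938, 0.0]
wrist_force: [-5.4, -5.5, 14.1]
width: 0.0274
grasp_force: 20.1
```

>>> {"api": "send_rows", "payload": {
  "increments": [
    {"tx": 0, "ty": 0, "tz": 0, "ax": 0, "ay": 0, "az": 0.12, "claw": 2.4},
    {"tx": 0, "ty": 0, "tz": 0, "ax": 0, "ay": 0, "az": 0.24, "claw": 2.4},
    {"tx": 0, "ty": 0, "tz": 0, "ax": 0, "ay": 0, "az": 0.36, "claw": 2.4},
    {"tx": 0, "ty": 0, "tz": 0, "ax": 0, "ay": 0, "az": 0.48, "claw": 2.4},
    {"tx": 0, "ty": 0, "tz": 0, "ax": 0, "ay": 0, "az": 0.6, "claw": 2.4},
    {"tx": 0, "ty": 0, "tz": 0, "ax": 0, "ay": 0, "az": 0.72, "claw": 2.4},
    {"tx": 0, "ty": 0, "tz": 0, "ax": 0, "ay": 0, "az": 0.84, "claw": 2.4},
    {"tx": 0, "ty": 0, "tz": 0, "ax": 0, "ay": 0, "az": 0.96, "claw": 2.4},
    {"tx": 0, "ty": 0, "tz": 0, "ax": 0, "ay": 0, "az": 1.08, "claw": 2.4},
    {"tx": 0, "ty": 0, "tz": 0, "ax": 0, "ay": 0, "az": 1.2, "claw": 2.4}
  ],
  "grip_force": 20
}}

```text
clock: 14.4
tool_pos: [0.4406, 0.2572, 0.06]
tool_rot: [0.0, 0.817, 0.577, 0.002]
wrist_force: [1.7, 0.6, 5.1]
width: 0.0273
grasp_force: 20.0
```

>>> {"api": "send_rows", "payload": {
  "increments": [
    {"tx": 0, "ty": 0, "tz": 0, "ax": 0, "ay": 0, "az": 0.03, "claw": 2.4},
    {"tx": 0, "ty": 0, "tz": -0.3, "ax": 0, "ay": 0, "az": 0.03, "claw": 2.4},
    {"tx": 0, "ty": 0, "tz": -2, "ax": 0, "ay": 0, "az": 0.03, "claw": 2.4},
    {"tx": 0, "ty": 0, "tz": -5, "ax": 0, "ay": 0, "az": 0.03, "claw": 2.4},
    {"tx": 0, "ty": 0, "tz": -8, "ax": 0, "ay": 0, "az": 0.03, "claw": 2.4},
    {"tx": 0, "ty": 0, "tz": -8, "ax": 0, "ay": 0, "az": 0.03, "claw": 2.4}
  ],
  "grip_force": 20
}}

```text
clock: 14.9
tool_pos: [0.4412, 0.2576, 0.1446]
tool_rot: [0.0, 0.823, 0.568, 0.004]
wrist_force: [0.3, 0.2, 0.4]
width: 0.0274
grasp_force: 20.0
```

```bash
cat >> h.py <<'E'
def held(v):
    p,R=pose(); print(p.round(4),'tool y az',np.arctan2(R[1,1],R[0,1]).round(3)); b=bottle(v,p[:2],p[2]-.0587); print(b)
    # top edge of far flat: lines in the image above the cap
    g=cv2.cvtColor(v['img'],cv2.COLOR_RGB2GRAY)[165:240,270:370]; L=cv2.createLineSegmentDetector().detect(g)[0]
    for s in L[:,0]:
        d=s[2:]-s[:2]; n=np.hypot(*d); a=np.arctan2(-d[1],d[0]); a=(a+np.pi/2)%np.pi-np.pi/2
        if n>25 and abs(a)<.5: print('edge',(s+[270,165,270,165]).round(0),'up-right slope',a.round(3))
E
python3 - <<'E'
from h import *
v=grab('wrist','w10'); held(v)
E
```

```text
[0.4406 0.2573 0.1417] tool y az -0.363
{'c': array([0.4415, 0.2577]), 'n': (2119, 0, 120), 'mark': np.float64(nan), 'line': np.float64(3.052), 'val': np.float64(nan), 'rm': np.float64(nan), 'rl': np.float64(0.0065)}
edge [342. 183. 302. 179.] up-right slope -0.098
edge [346. 198. 297. 193.] up-right slope -0.097
```

Run:
```python
import cv2
i=cv2.imread('pics/w10.png'); cv2.imwrite('pics/c10.png',cv2.resize(i[160:300,220:420],None,fx=3,fy=3))
```

```text
(no output)
```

View pics/c10.png

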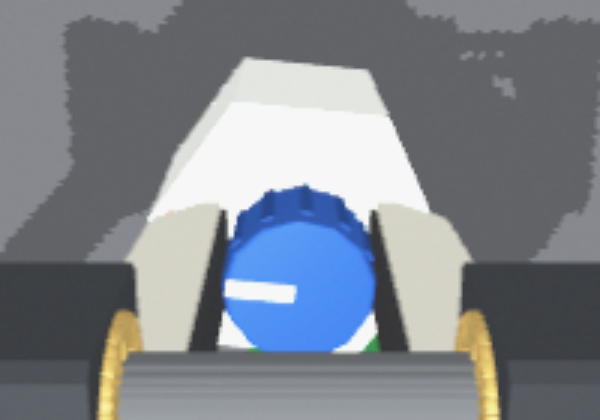

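The line and the flat edge both slope about −0.098, so this cap is tight too. Carrying it to the middle-left place.

>>> {"api": "send_rows", "payload": {
  "increments": [
    {"tx": 0, "ty": 0, "tz": -4.5, "ax": 0, "ay": 0, "az": 0, "claw": 2.4},
    {"tx": -3.2, "ty": 2.5, "tz": -4.8, "ax": 0, "ay": 0, "az": -0.1, "claw": 2.4},
    {"tx": -6.4, "ty": 5, "tz": -4.8, "ax": 0, "ay": 0, "az": -0.2, "claw": 2.4},
    {"tx": -9.6, "ty": 7.5, "tz": -4.8, "ax": 0, "ay": 0, "az": -0.3, "claw": 2.4},
    {"tx": -12.8, "ty": 10, "tz": -4.8, "ax": 0, "ay": 0, "az": -0.4, "claw": 2.4},
    {"tx": -16, "ty": 12.5, "tz": -4.8, "ax": 0, "ay": 0, "az": -0.5, "claw": 2.4},
    {"tx": -19.2, "ty": 15, "tz": -4.8, "ax": 0, "ay": 0, "az": -0.6, "claw": 2.4},
    {"tx": -22.4, "ty": 17.5, "tz": -4.8, "ax": 0, "ay": 0, "az": -0.71, "claw": 2.4},
    {"tx": -25, "ty": 19.5, "tz": -4.8, "ax": 0, "ay": 0, "az": -0.71, "claw": 2.4},
    {"tx": -26, "ty": 20, "tz": -4.8, "ax": 0, "ay": 0, "az": -0.71, "claw": 2.4}
  ],
  "grip_force": 20
}}

```text
clock: 15.78
tool_pos: [0.5342, -0.0612, 0.185]
tool_rot: [-0.0, 0.575, 0.818, -0.001]
wrist_force: [1.5, 0.2, -1.9]
width: 0.0273
grasp_force: 20.0
```

Run:
```python
from h import *
p,R=pose(); print(p,np.arctan2(R[1,1],R[0,1])); print(delta((.5583,-.1325,.148),.346))
```

```text
[ 0.53423206 -0.0612162   0.18501584] 0.3449288188789302
[np.float64(-7.52), np.float64(-0.14), np.float64(3.7), np.float64(-0.001)]
```

>>> {"api": "send_rows", "payload": {
  "increments": [
    {"tx": -3, "ty": 0, "tz": 0, "ax": 0, "ay": 0, "az": 0, "claw": 2.4},
    {"tx": -6, "ty": 0, "tz": 0, "ax": 0, "ay": 0, "az": 0, "claw": 2.4},
    {"tx": -7.5, "ty": -0.1, "tz": 0, "ax": 0, "ay": 0, "az": 0, "claw": 2.4},
    {"tx": -7.5, "ty": -0.1, "tz": 0, "ax": 0, "ay": 0, "az": 0, "claw": 2.4},
    {"tx": -7.5, "ty": -0.1, "tz": 2.5, "ax": 0, "ay": 0, "az": 0, "claw": 2.4},
    {"tx": -7.5, "ty": -0.1, "tz": 3.7, "ax": 0, "ay": 0, "az": 0, "claw": 2.4},
    {"tx": -7.5, "ty": -0.1, "tz": 3.7, "ax": 0, "ay": 0, "az": 0, "claw": 2.4},
    {"tx": -7.5, "ty": -0.1, "tz": 3.7, "ax": 0, "ay": 0, "az": 0, "claw": 2.4}
  ],
  "grip_force": 20
}}

```text
clock: 16.45
tool_pos: [0.5578, -0.1275, 0.1487]
tool_rot: [-0.001, 0.574, 0.819, -0.0]
wrist_force: [0.3, -0.1, -0.5]
width: 0.0275
grasp_force: 20.0
```

Run:
```python
from h import *
v=grab('wrist','w11'); held(v); crop(v,'c11',pose()[0][:2],.1); print(delta((.5583,-.1325,.07),.346)); print(bottle(v,(.5987,-.0937),.004))
```

```text
[ 0.5583 -0.1277  0.1497] tool y az 0.347
{'c': array([ 0.5578, -0.1252]), 'n': (2140, 0, 115), 'mark': np.float64(nan), 'line': np.float64(-2.526), 'val': np.float64(nan), 'rm': np.float64(nan), 'rl': np.float64(0.0065)}
edge [348. 198. 298. 193.] up-right slope -0.099
edge [302. 178. 341. 182.] up-right slope -0.096
crop origin 189 127
[np.float64(-0.45), np.float64(-0.16), np.float64(7.97), np.float64(0.001)]
{'c': array([ 0.5986, -0.0918]), 'n': (949, 51, 51), 'mark': np.float64(0.226), 'line': np.float64(0.12), 'val': np.float64(-0.106), 'rm': np.float64(0.0248), 'rl': np.float64(0.0067)}
```

View pics/c11.png

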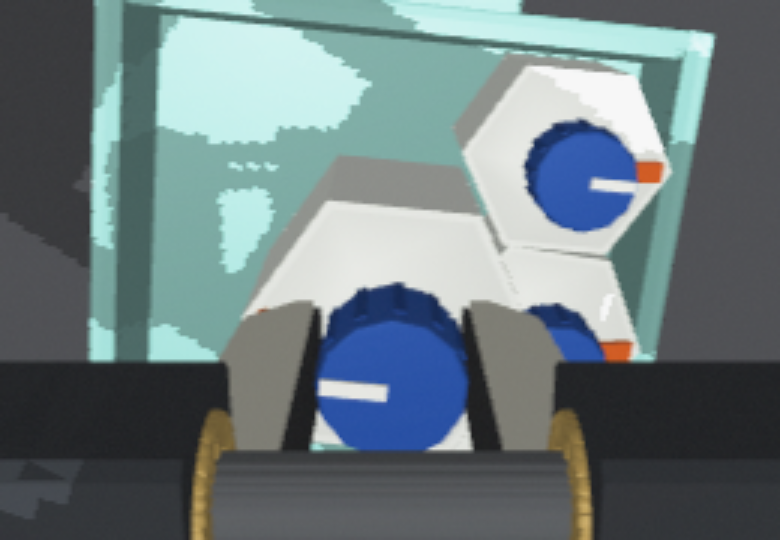

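The flats are parallel to the packed row. Shifting to the target and lowering.

>>> {"api": "send_rows", "payload": {
  "increments": [
    {"tx": -0.45, "ty": -0.15, "tz": 0, "ax": 0, "ay": 0, "az": 0, "claw": 2.4},
    {"tx": -0.45, "ty": -0.15, "tz": 0, "ax": 0, "ay": 0, "az": 0, "claw": 2.4},
    {"tx": -0.45, "ty": -0.15, "tz": 2, "ax": 0, "ay": 0, "az": 0, "claw": 2.4},
    {"tx": -0.45, "ty": -0.15, "tz": 3, "ax": 0, "ay": 0, "az": 0, "claw": 2.4},
    {"tx": -0.45, "ty": -0.15, "tz": 4, "ax": 0, "ay": 0, "az": 0, "claw": 2.4},
    {"tx": -0.45, "ty": -0.15, "tz": 4.5, "ax": 0, "ay": 0, "az": 0, "claw": 2.4},
    {"tx": -0.45, "ty": -0.15, "tz": 5, "ax": 0, "ay": 0, "az": 0, "claw": 2.4},
    {"tx": -0.45, "ty": -0.15, "tz": 5.5, "ax": 0, "ay": 0, "az": 0, "claw": 2.4}
  ],
  "grip_force": 20
}}

```text
clock: 17.17
tool_pos: [0.5615, -0.133, 0.1006]
tool_rot: [0.004, 0.575, 0.818, 0.002]
wrist_force: [-15.0, 11.8, 91.1]
width: 0.0295
grasp_force: 139.0
```

>>> {"api": "send_rows", "payload": {
  "increments": [
    {"tx": 0, "ty": 0, "tz": -1, "ax": 0, "ay": 0, "az": 0, "claw": 2.4},
    {"tx": 0, "ty": 0, "tz": -3, "ax": 0, "ay": 0, "az": 0, "claw": 2.4},
    {"tx": 0, "ty": 0, "tz": -5, "ax": 0, "ay": 0, "az": 0, "claw": 2.4},
    {"tx": 0, "ty": 0, "tz": -5, "ax": 0, "ay": 0, "az": 0, "claw": 2.4},
    {"tx": 0, "ty": 0, "tz": -5, "ax": 0, "ay": 0, "az": 0, "claw": 2.4}
  ],
  "grip_force": 20
}}

```text
clock: 17.58
tool_pos: [0.5589, -0.1334, 0.145]
tool_rot: [0.001, 0.575, 0.818, 0.0]
wrist_force: [-0.1, 0.8, -1.8]
width: 0.0316
grasp_force: 21.0
```

Run:
```python
from h import *
s=ctrl.sense(); print(s['wrist_force'],s['grasp_force'],s['width'])
v=grab('wrist','w12'); held(v)
v2=grab('top','t12')
for c,a in blobs(cap(v2['img']),8): print(c.round(1),a,ray(v2,c,.078)[0].round(3))
v['img']=v['img'].copy()
both=np.vstack([cv2.resize(v['img'][100:300,170:470],(600,400)),cv2.resize(v2['img'][170:250,320:410],(200,178)).repeat(1,1) if 0 else np.hstack([cv2.resize(v2['img'][170:250,320:410],(225,200)),np.zeros((200,375,3),np.uint8)])])
cv2.imwrite('pics/c12.png',both[:,:,::-1])
```

```text
[-0.06782774  0.82770148 -1.77339763] 21.024834169666065 0.031579968131289174
[ 0.5584 -0.1332  0.1438] tool y az 0.346
{'c': array([ 0.558 , -0.1288]), 'n': (2286, 23, 127), 'mark': np.float64(-2.869), 'line': np.float64(-2.842), 'val': np.float64(0.028), 'rm': np.float64(0.0251), 'rl': np.float64(0.0065)}
edge [349. 192. 297. 187.] up-right slope -0.092
edge [302. 182. 343. 186.] up-right slope -0.097
edge [299. 191. 346. 195.] up-right slope -0.091
[ 36.9 188.5] 6849 [0.634 0.837]
[333.9 149.7] 30 [ 0.75  -0.068]
[310.8 152.1] 33 [0.743 0.004]
[305.4 205.2] 39 [0.574 0.022]
[186.  231.5] 39 [0.498 0.379]
[259.9 259.2] 63 [0.413 0.157]
```

View pics/c12.png

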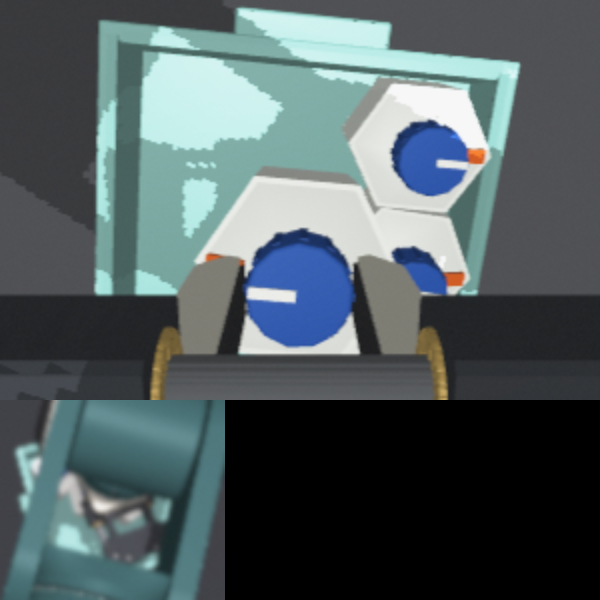

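The insertion hit a neighbour at 91 N and the bottle has tilted in the fingers. I'll set it down in the free near-left part of the tray so it levels itself, then re-grip it and come in with more clearance.

>>> {"api": "send_rows", "payload": {
  "increments": [
    {"tx": 0.9, "ty": -1.8, "tz": 0, "ax": 0, "ay": 0, "az": 0, "claw": 2.4},
    {"tx": 1.7, "ty": -3.5, "tz": 0, "ax": 0, "ay": 0, "az": 0, "claw": 2.4},
    {"tx": 1.7, "ty": -3.5, "tz": 1.5, "ax": 0, "ay": 0, "az": 0, "claw": 2.4},
    {"tx": 1.7, "ty": -3.5, "tz": 3, "ax": 0, "ay": 0, "az": 0, "claw": 2.4},
    {"tx": 1.7, "ty": -3.5, "tz": 4.5, "ax": 0, "ay": 0, "az": 0, "claw": 2.4},
    {"tx": 1.7, "ty": -3.5, "tz": 5.5, "ax": 0, "ay": 0, "az": 0, "claw": 2.4},
    {"tx": 1.7, "ty": -3.5, "tz": 6.3, "ax": 0, "ay": 0, "az": 0, "claw": 2.4},
    {"tx": 1.7, "ty": -3.5, "tz": 6.6, "ax": 0, "ay": 0, "az": 0, "claw": 2.4},
    {"tx": 1.7, "ty": -3.5, "tz": 6.6, "ax": 0, "ay": 0, "az": 0, "claw": 2.4}
  ],
  "grip_force": 20
}}

```text
clock: 18.43
tool_pos: [0.5195, -0.129, 0.0774]
tool_rot: [-0.001, 0.575, 0.818, -0.0]
wrist_force: [-0.4, 0.7, -0.4]
width: 0.0311
grasp_force: 21.1
```

>>> {"api": "send_rows", "payload": {
  "increments": [
    {"tx": 0, "ty": 0, "tz": 0.3, "ax": 0, "ay": 0, "az": 0, "claw": 2.4},
    {"tx": 0, "ty": 0, "tz": 0.6, "ax": 0, "ay": 0, "az": 0, "claw": 2.4},
    {"tx": 0, "ty": 0, "tz": 0.9, "ax": 0, "ay": 0, "az": 0, "claw": 2.4},
    {"tx": 0, "ty": 0, "tz": 0.9, "ax": 0, "ay": 0, "az": 0, "claw": 2.4}
  ],
  "grip_force": 20
}}

```text
clock: 18.77
tool_pos: [0.5197, -0.129, 0.0688]
tool_rot: [-0.0, 0.575, 0.818, -0.0]
wrist_force: [-0.5, -0.0, -1.4]
width: 0.031
grasp_force: 21.1
```

>>> {"api": "send_rows", "payload": {
  "increments": [
    {"tx": 0, "ty": 0, "tz": 0.2, "ax": 0, "ay": 0, "az": 0, "claw": 2.4},
    {"tx": 0, "ty": 0, "tz": 0.4, "ax": 0, "ay": 0, "az": 0, "claw": 2.4},
    {"tx": 0, "ty": 0, "tz": 0.6, "ax": 0, "ay": 0, "az": 0, "claw": 2.4},
    {"tx": 0, "ty": 0, "tz": 0.6, "ax": 0, "ay": 0, "az": 0, "claw": 2.4}
  ],
  "grip_force": 20
}}

```text
clock: 19.1
tool_pos: [0.5196, -0.129, 0.0628]
tool_rot: [-0.0, 0.575, 0.818, -0.0]
wrist_force: [0.4, 0.2, -1.2]
width: 0.0309
grasp_force: 21.1
```

>>> {"api": "send_rows", "payload": {
  "increments": [
    {"tx": 0, "ty": 0, "tz": 0.2, "ax": 0, "ay": 0, "az": 0, "claw": 2.4},
    {"tx": 0, "ty": 0, "tz": 0.4, "ax": 0, "ay": 0, "az": 0, "claw": 2.4},
    {"tx": 0, "ty": 0, "tz": 0.4, "ax": 0, "ay": 0, "az": 0, "claw": 2.4}
  ],
  "grip_force": 20
}}

```text
clock: 19.35
tool_pos: [0.5196, -0.129, 0.0588]
tool_rot: [-0.0, 0.575, 0.818, -0.0]
wrist_force: [0.6, -0.5, -1.4]
width: 0.031
grasp_force: 21.1
```

>>> {"api": "send_rows", "payload": {
  "increments": [
    {"tx": 0, "ty": 0, "tz": 0, "ax": 0, "ay": 0, "az": 0, "claw": 4.5},
    {"tx": 0, "ty": 0, "tz": 0, "ax": 0, "ay": 0, "az": 0, "claw": 4.5},
    {"tx": 0, "ty": 0, "tz": 0, "ax": 0, "ay": 0, "az": 0, "claw": 4.5},
    {"tx": 0, "ty": 0, "tz": -1, "ax": 0, "ay": 0, "az": 0, "claw": 4.5},
    {"tx": 0, "ty": 0, "tz": -4, "ax": 0, "ay": 0, "az": 0, "claw": 4.5},
    {"tx": 0, "ty": 0, "tz": -8, "ax": 0, "ay": 0, "az": 0, "claw": 5},
    {"tx": -2, "ty": 1, "tz": -12, "ax": 0, "ay": 0, "az": 0, "claw": 5},
    {"tx": -5, "ty": 2, "tz": -15, "ax": 0, "ay": 0, "az": 0, "claw": 5},
    {"tx": -7, "ty": 3, "tz": -15, "ax": 0, "ay": 0, "az": 0, "claw": 5},
    {"tx": -7, "ty": 3, "tz": -15, "ax": 0, "ay": 0, "az": 0, "claw": 5}
  ],
  "grip_force": 20
}}

```text
clock: 20.18
tool_pos: [0.5743, -0.1874, 0.2125]
tool_rot: [0.002, 0.575, 0.818, 0.0]
wrist_force: [-0.4, -0.0, -0.1]
width: 0.0496
grasp_force: 0.0
```

Run:
```python
from h import *
v=grab('wrist','w13'); p,R=pose(); print(p,np.arctan2(R[1,1],R[0,1]))
for c in [(.5986,-.0935),(.6123,-.147),(.6258,-.2),(.5745,-.185),(.5197,-.129)]: print(bottle(v,c,.004))
crop(v,'c13',(.57,-.15),.06,150,110,2.6)
```

```text
[ 0.57278382 -0.18601295  0.21062008] 0.3448203873260093
{'c': array([ 0.599 , -0.0924]), 'n': (656, 43, 40), 'mark': np.float64(0.251), 'line': np.float64(0.251), 'val': np.float64(0.0), 'rm': np.float64(0.024), 'rl': np.float64(0.0065)}
{'c': array([ 0.613 , -0.1452]), 'n': (590, 34, 36), 'mark': np.float64(0.178), 'line': np.float64(0.101), 'val': np.float64(-0.077), 'rm': np.float64(0.0239), 'rl': np.float64(0.0066)}
{'c': array([ 0.6252, -0.1986]), 'n': (532, 43, 25), 'mark': np.float64(0.177), 'line': np.float64(-0.037), 'val': np.float64(-0.214), 'rm': np.float64(0.0239), 'rl': np.float64(0.0071)}
{'c': array([ 0.5658, -0.1795]), 'n': (555, 48, 33), 'mark': np.float64(0.111), 'line': np.float64(0.021), 'val': np.float64(-0.09), 'rm': np.float64(0.0224), 'rl': np.float64(0.0066)}
{'c': array([ 0.5196, -0.1301]), 'n': (615, 54, 43), 'mark': np.float64(-2.849), 'line': np.float64(-2.811), 'val': np.float64(0.038), 'rm': np.float64(0.0231), 'rl': np.float64(0.0065)}
crop origin 176 42
```

View pics/c13.png

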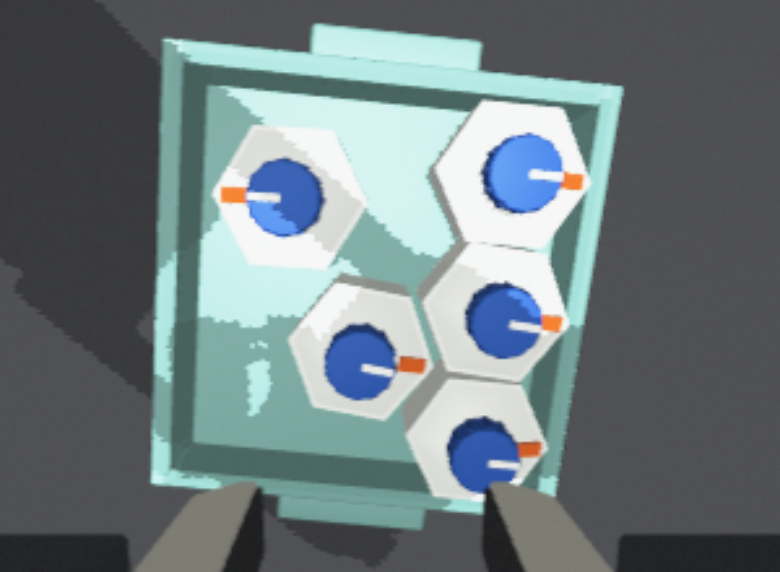

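The picture shows that the impact pushed the first bottle (at (360,362) in the crop) back by about 9 mm and turned it about 0.14 rad. The packed row is still in place, and the bottle I set down stands upright at (285,198) in line with its cap tight. I'll re-seat the first bottle, then slide the second one in along the floor.

>>> {"api": "send_rows", "payload": {
  "increments": [
    {"tx": 0.85, "ty": -0.4, "tz": 2, "ax": 0, "ay": 0, "az": 0.12, "claw": 4},
    {"tx": 0.85, "ty": -0.4, "tz": 4, "ax": 0, "ay": 0, "az": 0.23, "claw": 4},
    {"tx": 0.85, "ty": -0.4, "tz": 7, "ax": 0, "ay": 0, "az": 0.23, "claw": 4},
    {"tx": 0.85, "ty": -0.4, "tz": 9, "ax": 0, "ay": 0, "az": 0.23, "claw": 4},
    {"tx": 0.85, "ty": -0.4, "tz": 9, "ax": 0, "ay": 0, "az": 0.23, "claw": 4}
  ],
  "grip_force": 20
}}

```text
clock: 20.65
tool_pos: [0.5628, -0.1769, 0.1148]
tool_rot: [-0.003, 0.665, 0.747, -0.001]
wrist_force: [-0.4, 0.5, -1.3]
width: 0.0401
grasp_force: 0.0
```

Run:
```python
from h import *
v=grab('wrist','w14'); p,R=pose(); print(p,np.arctan2(R[1,1],R[0,1]))
b=bottle(v,(.566,-.18),.004); print(b,delta((*b['c'],.0635)))
```

```text
[ 0.56372742 -0.17725916  0.11765023] 0.11630904631268442
{'c': array([ 0.5661, -0.1789]), 'n': (1215, 99, 64), 'mark': np.float64(0.079), 'line': np.float64(-0.076), 'val': np.float64(-0.156), 'rm': np.float64(0.0223), 'rl': np.float64(0.0067)} [np.float64(-0.2), np.float64(0.23), np.float64(5.41)]
```

>>> {"api": "send_rows", "payload": {
  "increments": [
    {"tx": -0.2, "ty": 0.22, "tz": 1, "ax": 0, "ay": 0, "az": 0, "claw": 4},
    {"tx": -0.2, "ty": 0.22, "tz": 3, "ax": 0, "ay": 0, "az": 0, "claw": 4},
    {"tx": -0.2, "ty": 0.22, "tz": 4.5, "ax": 0, "ay": 0, "az": 0, "claw": 4},
    {"tx": -0.2, "ty": 0.22, "tz": 5.3, "ax": 0, "ay": 0, "az": 0, "claw": 4},
    {"tx": -0.2, "ty": 0.22, "tz": 5.3, "ax": 0, "ay": 0, "az": 0, "claw": 2.4},
    {"tx": -0.2, "ty": 0.22, "tz": 5.3, "ax": 0, "ay": 0, "az": 0, "claw": 2.4},
    {"tx": -0.2, "ty": 0.22, "tz": 5.3, "ax": 0, "ay": 0, "az": 0, "claw": 2.4},
    {"tx": -0.2, "ty": 0.22, "tz": 5.3, "ax": 0, "ay": 0, "az": 0, "claw": 2.4}
  ],
  "grip_force": 15
}}

```text
clock: 21.37
tool_pos: [0.568, -0.18, 0.0675]
tool_rot: [0.001, 0.665, 0.747, 0.0]
wrist_force: [-0.7, -0.0, 1.6]
width: 0.0277
grasp_force: 15.0
```

Run:
```python
from h import *
s=ctrl.sense();print(s['wrist_force'],s['width']); p,R=pose(); print(p,np.arctan2(R[1,1],R[0,1]))
print(delta((.5742,-.1855,.0645)))
```

```text
[-0.73839475 -0.00308455  1.63889084] 0.027725645120176824
[ 0.56802504 -0.17997294  0.06749072] 0.11601390749951883
[np.float64(-0.62), np.float64(0.55), np.float64(0.3)]
```

>>> {"api": "send_rows", "payload": {
  "increments": [
    {"tx": 0, "ty": 0, "tz": -0.2, "ax": 0, "ay": 0, "az": 0, "claw": 2.4},
    {"tx": 0, "ty": 0, "tz": -0.2, "ax": 0, "ay": 0, "az": -0.05, "claw": 2.4},
    {"tx": -0.2, "ty": 0, "tz": -0.2, "ax": 0, "ay": 0, "az": -0.1, "claw": 2.4},
    {"tx": -0.4, "ty": 0.1, "tz": -0.2, "ax": 0, "ay": 0, "az": -0.15, "claw": 2.4},
    {"tx": -0.6, "ty": 0.3, "tz": -0.2, "ax": 0, "ay": 0, "az": -0.15, "claw": 2.4},
    {"tx": -0.6, "ty": 0.5, "tz": -0.2, "ax": 0, "ay": 0, "az": -0.15, "claw": 2.4},
    {"tx": -0.6, "ty": 0.6, "tz": -0.1, "ax": 0, "ay": 0, "az": -0.15, "claw": 2.4},
    {"tx": -0.6, "ty": 0.6, "tz": 0.05, "ax": 0, "ay": 0, "az": -0.15, "claw": 2.4},
    {"tx": -0.6, "ty": 0.6, "tz": 0.05, "ax": 0, "ay": 0, "az": -0.15, "claw": 2.4}
  ],
  "grip_force": 15
}}

```text
clock: 22.12
tool_pos: [0.5746, -0.1853, 0.0669]
tool_rot: [0.001, 0.608, 0.794, -0.0]
wrist_force: [-3.6, -0.8, 8.5]
width: 0.0275
grasp_force: 15.0
```

>>> {"api": "send_rows", "payload": {
  "increments": [
    {"tx": 0, "ty": 0, "tz": -0.05, "ax": 0, "ay": 0, "az": 0, "claw": 3.8},
    {"tx": 0, "ty": 0, "tz": -0.05, "ax": 0, "ay": 0, "az": 0, "claw": 3.8},
    {"tx": 0, "ty": 0, "tz": -0.05, "ax": 0, "ay": 0, "az": 0, "claw": 3.8},
    {"tx": 0, "ty": 0, "tz": -1, "ax": 0, "ay": 0, "az": 0, "claw": 3.8},
    {"tx": 0, "ty": 0, "tz": -4, "ax": 0, "ay": 0, "az": 0, "claw": 3.8},
    {"tx": 0, "ty": -1, "tz": -7, "ax": 0, "ay": 0, "az": 0, "claw": 4},
    {"tx": 1, "ty": -2, "tz": -9, "ax": 0, "ay": 0, "az": 0, "claw": 4},
    {"tx": 1, "ty": -2, "tz": -9, "ax": 0, "ay": 0, "az": 0, "claw": 4},
    {"tx": 1, "ty": -2, "tz": -9, "ax": 0, "ay": 0, "az": 0, "claw": 4}
  ],
  "grip_force": 15
}}

```text
clock: 22.87
tool_pos: [0.5525, -0.1807, 0.1577]
tool_rot: [0.001, 0.607, 0.795, 0.0]
wrist_force: [-0.6, 0.6, -0.2]
width: 0.0398
grasp_force: 0.0
```

Run:
```python
from h import *
v=grab('wrist','w15'); p,R=pose(); print(p,np.arctan2(R[1,1],R[0,1]))
for c in [(.5986,-.0935),(.6123,-.147),(.5745,-.185),(.5197,-.129)]: print(bottle(v,c,.004))
print(delta((.5198,-.130,.12),.275))
```

```text
[ 0.55231576 -0.1806603   0.15614634] 0.2659284299991055
{'c': array([ 0.5985, -0.0923]), 'n': (1033, 35, 59), 'mark': np.float64(0.246), 'line': np.float64(0.2), 'val': np.float64(-0.047), 'rm': np.float64(0.0257), 'rl': np.float64(0.0069)}
{'c': array([ 0.6125, -0.145 ]), 'n': (916, 37, 46), 'mark': np.float64(0.063), 'line': np.float64(0.077), 'val': np.float64(0.015), 'rm': np.float64(0.022), 'rl': np.float64(0.0068)}
{'c': array([ 0.5725, -0.1844]), 'n': (833, 70, 45), 'mark': np.float64(0.234), 'line': np.float64(0.053), 'val': np.float64(-0.181), 'rm': np.float64(0.0226), 'rl': np.float64(0.0067)}
{'c': array([ 0.5195, -0.1301]), 'n': (876, 80, 53), 'mark': np.float64(-2.857), 'line': np.float64(-2.808), 'val': np.float64(0.049), 'rm': np.float64(0.0226), 'rl': np.float64(0.0065)}
[np.float64(5.74), np.float64(-1.81), np.float64(3.61), np.float64(-0.009)]
```

>>> {"api": "send_rows", "payload": {
  "increments": [
    {"tx": 3, "ty": -1, "tz": 0, "ax": 0, "ay": 0, "az": 0, "claw": 4},
    {"tx": 5.7, "ty": -1.8, "tz": 0, "ax": 0, "ay": 0, "az": 0, "claw": 4},
    {"tx": 5.7, "ty": -1.8, "tz": 2, "ax": 0, "ay": 0, "az": 0, "claw": 4},
    {"tx": 5.7, "ty": -1.8, "tz": 3.5, "ax": 0, "ay": 0, "az": 0, "claw": 4},
    {"tx": 5.7, "ty": -1.8, "tz": 3.5, "ax": 0, "ay": 0, "az": 0, "claw": 4},
    {"tx": 5.7, "ty": -1.8, "tz": 3.5, "ax": 0, "ay": 0, "az": 0, "claw": 4}
  ],
  "grip_force": 15
}}

```text
clock: 23.42
tool_pos: [0.5194, -0.1303, 0.1196]
tool_rot: [-0.001, 0.607, 0.795, -0.0]
wrist_force: [0.8, -0.2, 0.8]
width: 0.0401
grasp_force: 0.0
```

Run:
```python
from h import *
v=grab('wrist','w16'); p,R=pose(); print(p,np.arctan2(R[1,1],R[0,1]))
b=bottle(v,(.5197,-.129),.004);print(b,delta((*b['c'],.065)))
```

```text
[ 0.51995461 -0.13049907  0.12060888] 0.2658156079441039
{'c': array([ 0.5193, -0.1291]), 'n': (1161, 97, 57), 'mark': np.float64(-2.798), 'line': np.float64(-2.624), 'val': np.float64(0.174), 'rm': np.float64(0.0225), 'rl': np.float64(0.0064)} [np.float64(0.15), np.float64(-0.02), np.float64(5.56)]
```

>>> {"api": "send_rows", "payload": {
  "increments": [
    {"tx": 0.1, "ty": 0, "tz": 2, "ax": 0, "ay": 0, "az": 0, "claw": 4},
    {"tx": 0.1, "ty": 0, "tz": 4, "ax": 0, "ay": 0, "az": 0, "claw": 4},
    {"tx": 0.1, "ty": 0, "tz": 5.5, "ax": 0, "ay": 0, "az": 0, "claw": 4},
    {"tx": 0.1, "ty": 0, "tz": 5.5, "ax": 0, "ay": 0, "az": 0, "claw": 4},
    {"tx": 0.1, "ty": 0, "tz": 5.5, "ax": 0, "ay": 0, "az": 0, "claw": 2.4},
    {"tx": 0.1, "ty": 0, "tz": 5.5, "ax": 0, "ay": 0, "az": 0, "claw": 2.4},
    {"tx": 0.1, "ty": 0, "tz": 5.5, "ax": 0, "ay": 0, "az": 0, "claw": 2.4},
    {"tx": 0.1, "ty": 0, "tz": 5.5, "ax": 0, "ay": 0, "az": 0, "claw": 2.4}
  ],
  "grip_force": 15
}}

```text
clock: 24.13
tool_pos: [0.5203, -0.1297, 0.0672]
tool_rot: [0.001, 0.607, 0.795, 0.0]
wrist_force: [-1.0, -0.8, 4.3]
width: 0.0276
grasp_force: 15.0
```

>>> {"api": "send_rows", "payload": {
  "increments": [
    {"tx": 0, "ty": 0, "tz": -0.25, "ax": 0, "ay": 0, "az": 0, "claw": 2.4},
    {"tx": 0, "ty": 0, "tz": -0.25, "ax": 0, "ay": 0, "az": 0, "claw": 2.4},
    {"tx": 0, "ty": 0.8, "tz": -0.25, "ax": 0, "ay": 0, "az": 0.02, "claw": 2.4},
    {"tx": 0, "ty": 1.6, "tz": -0.25, "ax": 0, "ay": 0, "az": 0.04, "claw": 2.4},
    {"tx": 0, "ty": 2.2, "tz": -0.25, "ax": 0, "ay": 0, "az": 0.04, "claw": 2.4},
    {"tx": -0.6, "ty": 2.5, "tz": -0.25, "ax": 0, "ay": 0, "az": 0.04, "claw": 2.4},
    {"tx": -0.9, "ty": 2.8, "tz": -0.25, "ax": 0, "ay": 0, "az": 0.04, "claw": 2.4},
    {"tx": -1, "ty": 3, "tz": -0.25, "ax": 0, "ay": 0, "az": 0.04, "claw": 2.4},
    {"tx": -1, "ty": 3, "tz": -0.25, "ax": 0, "ay": 0, "az": 0.04, "claw": 2.4}
  ],
  "grip_force": 15
}}

```text
clock: 24.88
tool_pos: [0.5514, -0.1316, 0.0681]
tool_rot: [-0.0, 0.623, 0.782, -0.0]
wrist_force: [-0.2, -0.3, -1.2]
width: 0.0272
grasp_force: 15.0
```

Run:
```python
from h import *
v=grab('wrist','w17'); held(v); print(delta((.56,-.1314,.068)))
for c in [(.5986,-.0935)]: print(bottle(v,c,.004))
```

```text
[ 0.5512 -0.1314  0.0681] tool y az 0.226
{'c': array([ 0.5512, -0.1284]), 'n': (2085, 0, 116), 'mark': np.float64(nan), 'line': np.float64(-2.628), 'val': np.float64(nan), 'rm': np.float64(nan), 'rl': np.float64(0.0064)}
edge [342. 193. 292. 194.] up-right slope 0.018
edge [297. 180. 337. 179.] up-right slope 0.022
[np.float64(-0.2), np.float64(0.86), np.float64(0.01)]
{'c': array([ 0.5984, -0.0915]), 'n': (2340, 64, 105), 'mark': np.float64(0.23), 'line': np.float64(0.073), 'val': np.float64(-0.157), 'rm': np.float64(0.026), 'rl': np.float64(0.007)}
```

>>> {"api": "send_rows", "payload": {
  "increments": [
    {"tx": 0, "ty": 0.2, "tz": 0, "ax": 0, "ay": 0, "az": 0, "claw": 2.4},
    {"tx": -0.1, "ty": 0.4, "tz": 0, "ax": 0, "ay": 0, "az": 0, "claw": 2.4},
    {"tx": -0.15, "ty": 0.6, "tz": 0, "ax": 0, "ay": 0, "az": 0, "claw": 2.4},
    {"tx": -0.2, "ty": 0.75, "tz": 0, "ax": 0, "ay": 0, "az": 0, "claw": 2.4},
    {"tx": -0.2, "ty": 0.75, "tz": 0, "ax": 0, "ay": 0, "az": 0, "claw": 2.4}
  ],
  "grip_force": 15
}}

```text
clock: 25.35
tool_pos: [0.5592, -0.1315, 0.0683]
tool_rot: [0.0, 0.623, 0.782, 0.0]
wrist_force: [0.1, 0.4, -1.1]
width: 0.0277
grasp_force: 15.0
```

Still no contact. Pushing a little further and setting it down.

>>> {"api": "send_rows", "payload": {
  "increments": [
    {"tx": 0, "ty": 0.1, "tz": 0, "ax": 0, "ay": 0, "az": 0, "claw": 2.4},
    {"tx": 0, "ty": 0.15, "tz": 0.1, "ax": 0, "ay": 0, "az": 0, "claw": 2.4},
    {"tx": 0, "ty": 0.15, "tz": 0.25, "ax": 0, "ay": 0, "az": 0, "claw": 2.4},
    {"tx": 0, "ty": 0.15, "tz": 0.25, "ax": 0, "ay": 0, "az": 0, "claw": 2.4}
  ],
  "grip_force": 15
}}

```text
clock: 25.68
tool_pos: [0.5605, -0.1314, 0.0666]
tool_rot: [0.0, 0.623, 0.782, -0.0]
wrist_force: [-4.2, -0.7, 7.9]
width: 0.0278
grasp_force: 15.0
```

>>> {"api": "send_rows", "payload": {
  "increments": [
    {"tx": 0, "ty": 0, "tz": -0.05, "ax": 0, "ay": 0, "az": 0, "claw": 3.8},
    {"tx": 0, "ty": 0, "tz": -0.05, "ax": 0, "ay": 0, "az": 0, "claw": 3.8},
    {"tx": 0, "ty": 0, "tz": -0.05, "ax": 0, "ay": 0, "az": 0, "claw": 3.8},
    {"tx": 0, "ty": 0, "tz": -1, "ax": 0, "ay": 0, "az": 0, "claw": 3.8},
    {"tx": 0, "ty": 0, "tz": -4, "ax": 0, "ay": 0, "az": 0, "claw": 3.8},
    {"tx": -2, "ty": 0, "tz": -8, "ax": 0, "ay": 0, "az": 0, "claw": 5},
    {"tx": -5, "ty": 0, "tz": -12, "ax": 0, "ay": 0, "az": 0, "claw": 5},
    {"tx": -8, "ty": -1, "tz": -14, "ax": 0, "ay": 0, "az": 0, "claw": 5},
    {"tx": -10, "ty": -1, "tz": -14, "ax": 0, "ay": 0, "az": 0, "claw": 5},
    {"tx": -10, "ty": -1, "tz": -14, "ax": 0, "ay": 0, "az": 0, "claw": 5}
  ],
  "grip_force": 15
}}

```text
clock: 26.52
tool_pos: [0.5737, -0.2346, 0.2088]
tool_rot: [0.002, 0.624, 0.782, 0.0]
wrist_force: [0.4, -0.6, -0.2]
width: 0.0502
grasp_force: 0.0
```

Run:
```python
from h import *
v=grab('wrist','w18'); p,R=pose(); print(p,np.arctan2(R[1,1],R[0,1]))
for c in [(.5986,-.0935),(.6123,-.147),(.6258,-.2),(.5745,-.185),(.56,-.131)]: print(bottle(v,c,.004))
v=grab('top'); 
for c,a in blobs(cap(v['img']),8): print(c.round(1),a,ray(v,c,.076)[0].round(3))
```

```text
[ 0.57324963 -0.2327221   0.2070889 ] 0.22377793390626696
{'c': array([ 0.599 , -0.0929]), 'n': (841, 56, 44), 'mark': np.float64(0.27), 'line': np.float64(0.358), 'val': np.float64(0.088), 'rm': np.float64(0.0238), 'rl': np.float64(0.0066)}
{'c': array([ 0.6129, -0.1456]), 'n': (680, 39, 38), 'mark': np.float64(0.163), 'line': np.float64(0.198), 'val': np.float64(0.035), 'rm': np.float64(0.023), 'rl': np.float64(0.0062)}
{'c': array([ 0.6261, -0.1999]), 'n': (613, 41, 29), 'mark': np.float64(0.26), 'line': np.float64(0.144), 'val': np.float64(-0.116), 'rm': np.float64(0.0232), 'rl': np.float64(0.0068)}
{'c': array([ 0.5728, -0.1855]), 'n': (573, 54, 43), 'mark': np.float64(0.282), 'line': np.float64(0.257), 'val': np.float64(-0.025), 'rm': np.float64(0.0226), 'rl': np.float64(0.0067)}
{'c': array([ 0.5598, -0.1314]), 'n': (686, 62, 44), 'mark': np.float64(-2.896), 'line': np.float64(-2.874), 'val': np.float64(0.021), 'rm': np.float64(0.0226), 'rl': np.float64(0.0064)}
[ 36.9 188.5] 6850 [0.634 0.839]
[333.8 149.7] 30 [ 0.751 -0.068]
[310.6 152. ] 34 [0.743 0.005]
[378.1 188.2] 44 [ 0.626 -0.203]
[359.8 192.5] 34 [ 0.613 -0.146]
[342.6 197.1] 37 [ 0.599 -0.092]
[305.3 205.1] 40 [0.575 0.022]
[371.7 205.8] 17 [ 0.571 -0.181]
[355.4 209.1] 34 [ 0.561 -0.131]
[186.  231.5] 39 [0.498 0.38 ]
[259.9 259.2] 64 [0.413 0.157]
```

Both middle places are filled and in line, and the packed row is still in place. Going for the last bottle.

>>> {"api": "send_rows", "payload": {
  "increments": [
    {"tx": 4, "ty": 0.4, "tz": 0, "ax": 0, "ay": 0, "az": 0, "claw": 5},
    {"tx": 8, "ty": 0.8, "tz": 0, "ax": 0, "ay": 0, "az": 0, "claw": 5},
    {"tx": 12, "ty": 1.2, "tz": 0, "ax": 0, "ay": 0, "az": 0, "claw": 5},
    {"tx": 16, "ty": 1.6, "tz": 0, "ax": 0, "ay": 0, "az": 0, "claw": 5},
    {"tx": 20, "ty": 2, "tz": 0, "ax": 0, "ay": 0, "az": 0, "claw": 5},
    {"tx": 24, "ty": 2.4, "tz": 0, "ax": 0, "ay": 0, "az": 0, "claw": 5},
    {"tx": 28, "ty": 2.8, "tz": 0, "ax": 0, "ay": 0, "az": 0, "claw": 5},
    {"tx": 32, "ty": 3.2, "tz": 0, "ax": 0, "ay": 0, "az": 0, "claw": 5},
    {"tx": 36, "ty": 3.6, "tz": 0, "ax": 0, "ay": 0, "az": 0, "claw": 5},
    {"tx": 40, "ty": 4, "tz": 0, "ax": 0, "ay": 0, "az": 0, "claw": 5}
  ],
  "grip_force": 20
}}

```text
clock: 27.45
tool_pos: [0.5208, 0.1706, 0.2056]
tool_rot: [-0.0, 0.622, 0.783, -0.0]
wrist_force: [0.4, -0.4, -0.0]
width: 0.0501
grasp_force: 0.0
```

>>> {"api": "send_rows", "payload": {
  "increments": [
    {"tx": 4, "ty": 0.4, "tz": 0, "ax": 0, "ay": 0, "az": -0.09, "claw": 5},
    {"tx": 8, "ty": 0.8, "tz": 0, "ax": 0, "ay": 0, "az": -0.18, "claw": 5},
    {"tx": 12, "ty": 1.3, "tz": 0, "ax": 0, "ay": 0, "az": -0.27, "claw": 5},
    {"tx": 16, "ty": 1.8, "tz": 0, "ax": 0, "ay": 0, "az": -0.27, "claw": 5},
    {"tx": 19, "ty": 2.2, "tz": 0, "ax": 0, "ay": 0, "az": -0.27, "claw": 5},
    {"tx": 20, "ty": 2.3, "tz": 0, "ax": 0, "ay": 0, "az": -0.27, "claw": 5},
    {"tx": 20, "ty": 2.3, "tz": 3, "ax": 0, "ay": 0, "az": -0.27, "claw": 5},
    {"tx": 20, "ty": 2.3, "tz": 3, "ax": 0, "ay": 0, "az": -0.27, "claw": 5}
  ],
  "grip_force": 20
}}

```text
clock: 28.12
tool_pos: [0.4978, 0.3681, 0.1709]
tool_rot: [-0.001, 0.511, 0.86, -0.003]
wrist_force: [-0.7, -2.1, -2.3]
width: 0.0501
grasp_force: 0.0
```

Run:
```python
from h import *
v=grab('wrist','w19'); p,R=pose(); print(p,np.arctan2(R[1,1],R[0,1]))
b=bottle(v,(.498,.381));print(b,delta((*b['c'],.06),b['mark']+b['val']))
```

```text
[0.49834638 0.36759084 0.17303505] 0.4970347780865054
{'c': array([0.497 , 0.3827]), 'n': (709, 62, 49), 'mark': np.float64(-2.556), 'line': np.float64(-1.677), 'val': np.float64(0.879), 'rm': np.float64(0.0224), 'rl': np.float64(0.0067)} [np.float64(1.4), np.float64(0.66), np.float64(11.3), np.float64(-0.968)]
```

>>> {"api": "send_rows", "payload": {
  "increments": [
    {"tx": 1.4, "ty": 0.6, "tz": 1, "ax": 0, "ay": 0, "az": 0, "claw": 5},
    {"tx": 1.4, "ty": 0.6, "tz": 3, "ax": 0, "ay": 0, "az": 0, "claw": 5},
    {"tx": 1.4, "ty": 0.6, "tz": 5, "ax": 0, "ay": 0, "az": 0, "claw": 5},
    {"tx": 1.4, "ty": 0.6, "tz": 5, "ax": 0, "ay": 0, "az": 0, "claw": 5},
    {"tx": 1.4, "ty": 0.6, "tz": 5, "ax": 0, "ay": 0, "az": 0, "claw": 5}
  ],
  "grip_force": 20
}}

```text
clock: 28.58
tool_pos: [0.4985, 0.383, 0.126]
tool_rot: [-0.0, 0.512, 0.859, -0.0]
wrist_force: [-0.2, 0.5, 0.3]
width: 0.0503
grasp_force: 0.0
```

Run:
```python
from h import *
v=grab('wrist','w20'); p,R=pose(); print(p,np.arctan2(R[1,1],R[0,1]))
b=bottle(v,(.498,.381));print(b,delta((*b['c'],.06)))
```

```text
[0.49891079 0.38330464 0.12715069] 0.4955997293312213
{'c': array([0.4968, 0.3831]), 'n': (1039, 83, 62), 'mark': np.float64(-2.528), 'line': np.float64(-1.642), 'val': np.float64(0.885), 'rm': np.float64(0.0223), 'rl': np.float64(0.0069)} [np.float64(0.08), np.float64(-0.2), np.float64(6.71)]
```

>>> {"api": "send_rows", "payload": {
  "increments": [
    {"tx": 0.1, "ty": -0.2, "tz": 2, "ax": 0, "ay": 0, "az": 0, "claw": 5},
    {"tx": 0.1, "ty": -0.2, "tz": 4, "ax": 0, "ay": 0, "az": 0, "claw": 5},
    {"tx": 0.1, "ty": -0.2, "tz": 6, "ax": 0, "ay": 0, "az": 0, "claw": 5},
    {"tx": 0.1, "ty": -0.2, "tz": 6.7, "ax": 0, "ay": 0, "az": 0, "claw": 2.4},
    {"tx": 0.1, "ty": -0.2, "tz": 6.7, "ax": 0, "ay": 0, "az": 0, "claw": 2.4},
    {"tx": 0.1, "ty": -0.2, "tz": 6.7, "ax": 0, "ay": 0, "az": 0, "claw": 2.4},
    {"tx": 0.1, "ty": -0.2, "tz": 6.7, "ax": 0, "ay": 0, "az": 0, "claw": 2.4},
    {"tx": 0.1, "ty": -0.2, "tz": 6.7, "ax": 0, "ay": 0, "az": 0, "claw": 2.4},
    {"tx": 0.1, "ty": -0.2, "tz": 6.9, "ax": 0, "ay": 0, "az": 0, "claw": 2.4},
    {"tx": 0.1, "ty": -0.2, "tz": 6.9, "ax": 0, "ay": 0, "az": 0, "claw": 2.4}
  ],
  "grip_force": 20
}}

```text
clock: 29.47
tool_pos: [0.497, 0.3836, 0.0592]
tool_rot: [0.0, 0.512, 0.859, 0.001]
wrist_force: [-3.5, -2.7, 11.9]
width: 0.0275
grasp_force: 20.0
```

>>> {"api": "send_rows", "payload": {
  "increments": [
    {"tx": 0, "ty": 0, "tz": 0, "ax": 0, "ay": 0, "az": 0.12, "claw": 2.4},
    {"tx": 0, "ty": 0, "tz": 0, "ax": 0, "ay": 0, "az": 0.24, "claw": 2.4},
    {"tx": 0, "ty": 0, "tz": 0, "ax": 0, "ay": 0, "az": 0.36, "claw": 2.4},
    {"tx": 0, "ty": 0, "tz": 0, "ax": 0, "ay": 0, "az": 0.48, "claw": 2.4},
    {"tx": 0, "ty": 0, "tz": 0, "ax": 0, "ay": 0, "az": 0.6, "claw": 2.4},
    {"tx": 0, "ty": 0, "tz": 0, "ax": 0, "ay": 0, "az": 0.72, "claw": 2.4},
    {"tx": 0, "ty": 0, "tz": 0, "ax": 0, "ay": 0, "az": 0.84, "claw": 2.4},
    {"tx": 0, "ty": 0, "tz": 0, "ax": 0, "ay": 0, "az": 0.96, "claw": 2.4},
    {"tx": 0, "ty": 0, "tz": 0, "ax": 0, "ay": 0, "az": 1.08, "claw": 2.4},
    {"tx": 0, "ty": 0, "tz": 0, "ax": 0, "ay": 0, "az": 1.15, "claw": 2.4}
  ],
  "grip_force": 20
}}

```text
clock: 30.3
tool_pos: [0.4978, 0.3837, 0.0591]
tool_rot: [-0.0, 0.898, 0.439, 0.002]
wrist_force: [2.7, -0.1, 6.6]
width: 0.0276
grasp_force: 20.0
```

>>> {"api": "send_rows", "payload": {
  "increments": [
    {"tx": 0, "ty": 0, "tz": 0, "ax": 0, "ay": 0, "az": 0.03, "claw": 2.4},
    {"tx": 0, "ty": 0, "tz": -0.3, "ax": 0, "ay": 0, "az": 0.03, "claw": 2.4},
    {"tx": 0, "ty": 0, "tz": -2, "ax": 0, "ay": 0, "az": 0.03, "claw": 2.4},
    {"tx": 0, "ty": 0, "tz": -5, "ax": 0, "ay": 0, "az": 0.03, "claw": 2.4},
    {"tx": 0, "ty": 0, "tz": -8, "ax": 0, "ay": 0, "az": 0.03, "claw": 2.4},
    {"tx": 0, "ty": 0, "tz": -8, "ax": 0, "ay": 0, "az": 0.03, "claw": 2.4}
  ],
  "grip_force": 20
}}

```text
clock: 30.8
tool_pos: [0.498, 0.3843, 0.1437]
tool_rot: [-0.001, 0.903, 0.43, 0.004]
wrist_force: [1.0, 1.2, -0.8]
width: 0.0278
grasp_force: 20.0
```

```bash
cat >> h.py <<'E'
def line_slope(v,xy,zb):
    u=proj(v,[*xy,zb+.078])[0]; hs=cv2.cvtColor(v['img'],cv2.COLOR_RGB2HSV); m=((hs[...,1]<110)&(hs[...,2]>150)).astype(np.uint8)
    yy,xx=np.mgrid[:400,:640]; m[np.hypot(xx-u[0],yy-u[1])>22]=0
    n,l,s,c=cv2.connectedComponentsWithStats(m); i=1+np.argmax(s[1:,4]); (cx,cy),(w,h),a=cv2.minAreaRect(np.argwhere(l==i)[:,::-1].astype(np.float32))
    box=cv2.boxPoints(((cx,cy),(w,h),a)); e=[box[1]-box[0],box[2]-box[1]]; d=max(e,key=np.linalg.norm); q=np.arctan2(-d[1],d[0]); print('line',cx,cy,(w,h),'slope',((q+np.pi/2)%np.pi-np.pi/2).round(3))
E
python3 - <<'E'
from h import *
v=grab('wrist','w21'); held(v); p=pose()[0]; line_slope(v,p[:2],p[2]-.0587)
E
```

```text
[0.4975 0.3839 0.1407] tool y az -0.683
{'c': array([0.4974, 0.3839]), 'n': (2093, 24, 93), 'mark': np.float64(-2.874), 'line': np.float64(-2.691), 'val': np.float64(0.183), 'rm': np.float64(0.0274), 'rl': np.float64(0.0077)}
edge [346. 186. 305. 179.] up-right slope -0.168
edge [346. 201. 301. 194.] up-right slope -0.17
line 313.25 267.25 (6.363960266113281, 15.55634880065918) slope 0.785
```

The line and edge geometry agree with a tight cap, so I'm carrying it to the near-middle place.

>>> {"api": "send_rows", "payload": {
  "increments": [
    {"tx": 0, "ty": 0, "tz": -3, "ax": 0, "ay": 0, "az": 0, "claw": 2.4},
    {"tx": -2, "ty": 1.7, "tz": -5, "ax": 0, "ay": 0, "az": -0.03, "claw": 2.4},
    {"tx": -5, "ty": 4.3, "tz": -5, "ax": 0, "ay": 0, "az": -0.055, "claw": 2.4},
    {"tx": -8, "ty": 7, "tz": -5, "ax": 0, "ay": 0, "az": -0.055, "claw": 2.4},
    {"tx": -11, "ty": 9.6, "tz": -5, "ax": 0, "ay": 0, "az": -0.055, "claw": 2.4},
    {"tx": -14, "ty": 12.2, "tz": -5, "ax": 0, "ay": 0, "az": -0.055, "claw": 2.4},
    {"tx": -17, "ty": 14.9, "tz": -5, "ax": 0, "ay": 0, "az": -0.055, "claw": 2.4},
    {"tx": -20, "ty": 17.5, "tz": -5, "ax": 0, "ay": 0, "az": -0.055, "claw": 2.4},
    {"tx": -23, "ty": 20.1, "tz": -5, "ax": 0, "ay": 0, "az": -0.055, "claw": 2.4},
    {"tx": -26, "ty": 22.7, "tz": -5, "ax": 0, "ay": 0, "az": -0.055, "claw": 2.4}
  ],
  "grip_force": 20
}}

```text
clock: 31.68
tool_pos: [0.5073, 0.0364, 0.186]
tool_rot: [-0.0, 0.891, 0.454, -0.0]
wrist_force: [0.4, 1.3, -1.2]
width: 0.0272
grasp_force: 20.0
```

Run:
```python
from h import *
p,R=pose(); print(p,np.arctan2(R[1,1],R[0,1])); print(delta((.5176,-.1708,.19),-.63))
```

```text
[0.50731105 0.03637189 0.18600908] -0.6278586083251322
[np.float64(-16.16), np.float64(13.0), np.float64(-0.4), np.float64(0.002)]
```

>>> {"api": "send_rows", "payload": {
  "increments": [
    {"tx": -3, "ty": 2.4, "tz": 0, "ax": 0, "ay": 0, "az": 0, "claw": 2.4},
    {"tx": -6, "ty": 4.8, "tz": 0, "ax": 0, "ay": 0, "az": 0, "claw": 2.4},
    {"tx": -9, "ty": 7.2, "tz": 0, "ax": 0, "ay": 0, "az": 0, "claw": 2.4},
    {"tx": -12, "ty": 9.6, "tz": 0, "ax": 0, "ay": 0, "az": 0, "claw": 2.4},
    {"tx": -15, "ty": 12, "tz": 0, "ax": 0, "ay": 0, "az": 0, "claw": 2.4},
    {"tx": -16.1, "ty": 13, "tz": 0, "ax": 0, "ay": 0, "az": 0, "claw": 2.4},
    {"tx": -16.1, "ty": 13, "tz": 3.6, "ax": 0, "ay": 0, "az": 0, "claw": 2.4},
    {"tx": -16.1, "ty": 13, "tz": 3.6, "ax": 0, "ay": 0, "az": 0, "claw": 2.4},
    {"tx": -16.1, "ty": 13, "tz": 3.6, "ax": 0, "ay": 0, "az": 0, "claw": 2.4}
  ],
  "grip_force": 20
}}

```text
clock: 32.43
tool_pos: [0.5174, -0.1679, 0.149]
tool_rot: [-0.002, 0.891, 0.454, -0.001]
wrist_force: [0.3, -0.3, -0.9]
width: 0.0278
grasp_force: 20.0
```

Run:
```python
from h import *
v=grab('wrist','w22'); held(v); print(delta((.5176,-.1708,.128),-.63))
for c in [(.5728,-.1855),(.5598,-.1314)]: print(bottle(v,c,.004))
```

```text
[ 0.5182 -0.1678  0.1507] tool y az -0.628
{'c': array([ 0.5183, -0.1665]), 'n': (2107, 26, 92), 'mark': np.float64(-2.803), 'line': np.float64(-2.656), 'val': np.float64(0.148), 'rm': np.float64(0.0271), 'rl': np.float64(0.0076)}
edge [352. 202. 302. 194.] up-right slope -0.165
edge [312. 168. 346. 174.] up-right slope -0.174
edge [304. 179. 344. 186.] up-right slope -0.166
[np.float64(-0.28), np.float64(0.14), np.float64(2.27), np.float64(0.002)]
{'c': array([ 0.5729, -0.1844]), 'n': (953, 85, 63), 'mark': np.float64(0.242), 'line': np.float64(0.078), 'val': np.float64(-0.164), 'rm': np.float64(0.0222), 'rl': np.float64(0.0064)}
{'c': array([ 0.5601, -0.1315]), 'n': (910, 81, 64), 'mark': np.float64(-2.896), 'line': np.float64(-2.892), 'val': np.float64(0.003), 'rm': np.float64(0.0226), 'rl': np.float64(0.0066)}
```

>>> {"api": "send_rows", "payload": {
  "increments": [
    {"tx": -0.28, "ty": 0.14, "tz": 0, "ax": 0, "ay": 0, "az": 0, "claw": 2.4},
    {"tx": -0.28, "ty": 0.14, "tz": 1, "ax": 0, "ay": 0, "az": 0, "claw": 2.4},
    {"tx": -0.28, "ty": 0.14, "tz": 2, "ax": 0, "ay": 0, "az": 0, "claw": 2.4},
    {"tx": -0.28, "ty": 0.14, "tz": 2.6, "ax": 0, "ay": 0, "az": 0, "claw": 2.4},
    {"tx": -0.28, "ty": 0.14, "tz": 3.2, "ax": 0, "ay": 0, "az": 0, "claw": 2.4},
    {"tx": -0.28, "ty": 0.14, "tz": 3.6, "ax": 0, "ay": 0, "az": 0, "claw": 2.4},
    {"tx": -0.28, "ty": 0.14, "tz": 3.6, "ax": 0, "ay": 0, "az": 0, "claw": 2.4}
  ],
  "grip_force": 10
}}

```text
clock: 33.07
tool_pos: [0.5176, -0.1714, 0.1136]
tool_rot: [-0.001, 0.891, 0.454, -0.0]
wrist_force: [0.3, 0.5, -2.2]
width: 0.0281
grasp_force: 10.0
```

>>> {"api": "send_rows", "payload": {
  "increments": [
    {"tx": 0, "ty": 0, "tz": 0.4, "ax": 0, "ay": 0, "az": 0, "claw": 2.4},
    {"tx": 0, "ty": 0, "tz": 0.8, "ax": 0, "ay": 0, "az": 0, "claw": 2.4},
    {"tx": 0, "ty": 0, "tz": 0.8, "ax": 0, "ay": 0, "az": 0, "claw": 2.4}
  ],
  "grip_force": 10
}}

```text
clock: 33.32
tool_pos: [0.5177, -0.1716, 0.106]
tool_rot: [-0.0, 0.891, 0.454, -0.0]
wrist_force: [0.2, -0.6, -2.2]
width: 0.0278
grasp_force: 10.0
```

>>> {"api": "send_rows", "payload": {
  "increments": [
    {"tx": 0, "ty": 0, "tz": 0.5, "ax": 0, "ay": 0, "az": 0, "claw": 2.4},
    {"tx": 0, "ty": 0, "tz": 1, "ax": 0, "ay": 0, "az": 0, "claw": 2.4},
    {"tx": 0, "ty": 0, "tz": 1.5, "ax": 0, "ay": 0, "az": 0, "claw": 2.4},
    {"tx": 0, "ty": 0, "tz": 2, "ax": 0, "ay": 0, "az": 0, "claw": 2.4},
    {"tx": 0, "ty": 0, "tz": 2, "ax": 0, "ay": 0, "az": 0, "claw": 2.4}
  ],
  "grip_force": 10
}}

```text
clock: 33.73
tool_pos: [0.5174, -0.1714, 0.0854]
tool_rot: [-0.001, 0.891, 0.454, -0.001]
wrist_force: [-0.5, 0.8, -1.3]
width: 0.0277
grasp_force: 10.0
```

>>> {"api": "send_rows", "payload": {
  "increments": [
    {"tx": 0, "ty": 0, "tz": 0.5, "ax": 0, "ay": 0, "az": 0, "claw": 2.4},
    {"tx": 0, "ty": 0, "tz": 1, "ax": 0, "ay": 0, "az": 0, "claw": 2.4},
    {"tx": 0, "ty": 0, "tz": 1.5, "ax": 0, "ay": 0, "az": 0, "claw": 2.4},
    {"tx": 0, "ty": 0, "tz": 1.9, "ax": 0, "ay": 0, "az": 0, "claw": 2.4},
    {"tx": 0, "ty": 0, "tz": 1.9, "ax": 0, "ay": 0, "az": 0, "claw": 2.4}
  ],
  "grip_force": 10
}}

```text
clock: 34.15
tool_pos: [0.5175, -0.1714, 0.0666]
tool_rot: [-0.0, 0.891, 0.454, -0.0]
wrist_force: [0.2, 0.8, -1.9]
width: 0.0278
grasp_force: 10.0
```

>>> {"api": "send_rows", "payload": {
  "increments": [
    {"tx": 0.2, "ty": 0.1, "tz": 0, "ax": 0, "ay": 0, "az": 0, "claw": 2.4},
    {"tx": 0.35, "ty": 0.22, "tz": 0, "ax": 0, "ay": 0, "az": 0, "claw": 2.4},
    {"tx": 0.35, "ty": 0.22, "tz": 0.2, "ax": 0, "ay": 0, "az": 0, "claw": 2.4},
    {"tx": 0.35, "ty": 0.22, "tz": 0.4, "ax": 0, "ay": 0, "az": 0, "claw": 2.4},
    {"tx": 0.35, "ty": 0.22, "tz": 0.4, "ax": 0, "ay": 0, "az": 0, "claw": 2.4}
  ],
  "grip_force": 10
}}

```text
clock: 34.57
tool_pos: [0.5217, -0.17, 0.0633]
tool_rot: [-0.0, 0.891, 0.454, -0.0]
wrist_force: [0.0, 0.5, -1.3]
width: 0.028
grasp_force: 10.0
```

>>> {"api": "send_rows", "payload": {
  "increments": [
    {"tx": 0, "ty": 0, "tz": 0.1, "ax": 0, "ay": 0, "az": 0, "claw": 2.4},
    {"tx": 0, "ty": 0, "tz": 0.2, "ax": 0, "ay": 0, "az": 0, "claw": 2.4},
    {"tx": 0, "ty": 0, "tz": 0.2, "ax": 0, "ay": 0, "az": 0.04, "claw": 2.4},
    {"tx": 0, "ty": 0, "tz": 0.2, "ax": 0, "ay": 0, "az": 0.04, "claw": 2.4}
  ],
  "grip_force": 10
}}

```text
clock: 34.9
tool_pos: [0.5223, -0.1702, 0.0626]
tool_rot: [0.0, 0.9, 0.435, 0.001]
wrist_force: [0.1, 1.3, 5.5]
width: 0.0274
grasp_force: 10.0
```

>>> {"api": "send_rows", "payload": {
  "increments": [
    {"tx": 0, "ty": 0, "tz": -0.1, "ax": 0, "ay": 0, "az": 0, "claw": 3.6},
    {"tx": 0, "ty": 0, "tz": -0.1, "ax": 0, "ay": 0, "az": 0, "claw": 3.6},
    {"tx": 0, "ty": 0, "tz": -0.1, "ax": 0, "ay": 0, "az": 0, "claw": 3.6},
    {"tx": 0, "ty": 0, "tz": -1, "ax": 0, "ay": 0, "az": 0, "claw": 3.6},
    {"tx": 0, "ty": 0, "tz": -4, "ax": 0, "ay": 0, "az": 0, "claw": 3.6},
    {"tx": 0, "ty": 0, "tz": -8, "ax": 0, "ay": 0, "az": 0, "claw": 4},
    {"tx": -3, "ty": -2, "tz": -11, "ax": 0, "ay": 0, "az": 0, "claw": 4},
    {"tx": -6, "ty": -4, "tz": -14, "ax": 0, "ay": 0, "az": 0, "claw": 4},
    {"tx": -8, "ty": -4, "tz": -14, "ax": 0, "ay": 0, "az": 0, "claw": 4},
    {"tx": -8, "ty": -4, "tz": -14, "ax": 0, "ay": 0, "az": 0, "claw": 4}
  ],
  "grip_force": 10
}}

```text
clock: 35.73
tool_pos: [0.439, -0.21, 0.2056]
tool_rot: [0.002, 0.9, 0.435, 0.001]
wrist_force: [0.8, -0.0, -0.1]
width: 0.0401
grasp_force: 0.0
```

Run:
```python
from h import *
v=grab('wrist','w23'); p,R=pose(); print(p,np.arctan2(R[1,1],R[0,1]))
for c in [(.5986,-.0935),(.6123,-.147),(.6258,-.2),(.5728,-.1855),(.56,-.131),(.5214,-.1696)]: print(bottle(v,c,.004))
crop(v,'c23',(.57,-.15),.06,150,110,2.6)
```

```text
[ 0.43998203 -0.20911665  0.20392198] -0.6709250823491827
{'c': array([nan, nan]), 'n': (0, 0, 0), 'mark': np.float64(nan), 'line': np.float64(nan), 'val': np.float64(nan), 'rm': np.float64(nan), 'rl': np.float64(nan)}
{'c': array([ 0.6115, -0.1459]), 'n': (978, 6, 45), 'mark': np.float64(-1.998), 'line': np.float64(0.187), 'val': np.float64(2.185), 'rm': np.float64(0.0329), 'rl': np.float64(0.0078)}
{'c': array([ 0.6252, -0.1995]), 'n': (980, 22, 47), 'mark': np.float64(0.351), 'line': np.float64(0.083), 'val': np.float64(-0.268), 'rm': np.float64(0.0224), 'rl': np.float64(0.0073)}
{'c': array([ 0.5722, -0.1852]), 'n': (801, 40, 45), 'mark': np.float64(0.279), 'line': np.float64(0.168), 'val': np.float64(-0.111), 'rm': np.float64(0.025), 'rl': np.float64(0.007)}
{'c': array([ 0.5591, -0.1315]), 'n': (853, 66, 61), 'mark': np.float64(-2.9), 'line': np.float64(-2.885), 'val': np.float64(0.015), 'rm': np.float64(0.0217), 'rl': np.float64(0.006)}
{'c': array([ 0.521, -0.171]), 'n': (661, 60, 49), 'mark': np.float64(-2.988), 'line': np.float64(-2.88), 'val': np.float64(0.108), 'rm': np.float64(0.0203), 'rl': np.float64(0.0064)}
crop origin 237 0h.py:40: RuntimeWarning: Mean of empty slice.
  c=ray(v,np.array(np.nonzero(m))[::-1].T.mean(0),zb+.073)[0]
  ret = um.true_divide(
```

View pics/c23.png

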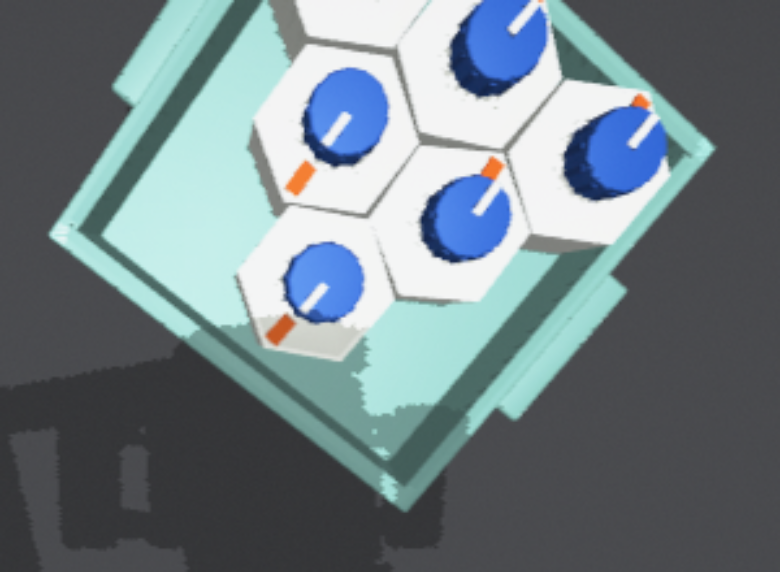

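The honeycomb looks complete: each white line points at its orange mark and the flats are snug. One more numeric check from directly above before handing in.

>>> {"api": "send_rows", "payload": {
  "increments": [
    {"tx": 4, "ty": 3, "tz": -1, "ax": 0, "ay": 0, "az": 0, "claw": 4},
    {"tx": 7.5, "ty": 4.5, "tz": -1, "ax": 0, "ay": 0, "az": 0, "claw": 4},
    {"tx": 7.5, "ty": 4.5, "tz": -1, "ax": 0, "ay": 0, "az": 0, "claw": 4},
    {"tx": 7.5, "ty": 4.5, "tz": -1, "ax": 0, "ay": 0, "az": 0, "claw": 4}
  ],
  "grip_force": 10
}}

```text
clock: 36.12
tool_pos: [0.5242, -0.1755, 0.2106]
tool_rot: [-0.001, 0.899, 0.437, -0.001]
wrist_force: [-0.8, 0.8, 0.5]
width: 0.0401
grasp_force: 0.0
```

```bash
python3 - <<'E' 2>/dev/null
from h import *
v=grab('wrist','w24'); print(pose()[0])
for c in [(.5986,-.0935),(.6123,-.147),(.6258,-.2),(.5728,-.1855),(.56,-.131),(.5214,-.1696)]: print(bottle(v,c,.004))
v=grab('top')
for c,a in blobs(cap(v['img']),8): print(c.round(1),a,ray(v,c,.076)[0].round(3))
E
```

```text
[ 0.52305661 -0.1761894   0.21066936]
{'c': array([ 0.5991, -0.0923]), 'n': (700, 53, 53), 'mark': np.float64(0.243), 'line': np.float64(0.247), 'val': np.float64(0.004), 'rm': np.float64(0.0233), 'rl': np.float64(0.0066)}
{'c': array([ 0.613 , -0.1453]), 'n': (648, 52, 46), 'mark': np.float64(0.132), 'line': np.float64(0.124), 'val': np.float64(-0.008), 'rm': np.float64(0.0217), 'rl': np.float64(0.0066)}
{'c': array([ 0.626 , -0.1992]), 'n': (665, 57, 42), 'mark': np.float64(0.242), 'line': np.float64(0.046), 'val': np.float64(-0.196), 'rm': np.float64(0.0213), 'rl': np.float64(0.0068)}
{'c': array([ 0.5732, -0.185 ]), 'n': (580, 55, 41), 'mark': np.float64(0.258), 'line': np.float64(0.157), 'val': np.float64(-0.101), 'rm': np.float64(0.0222), 'rl': np.float64(0.0063)}
{'c': array([ 0.56  , -0.1314]), 'n': (568, 51, 43), 'mark': np.float64(-2.897), 'line': np.float64(-2.878), 'val': np.float64(0.018), 'rm': np.float64(0.0224), 'rl': np.float64(0.0066)}
{'c': array([ 0.5215, -0.1706]), 'n': (552, 37, 36), 'mark': np.float64(-2.992), 'line': np.float64(-2.831), 'val': np.float64(0.161), 'rm': np.float64(0.0217), 'rl': np.float64(0.0069)}
[ 36.9 188.5] 6849 [0.634 0.839]
[333.8 149.6] 30 [ 0.751 -0.068]
[310.8 152.2] 31 [0.743 0.004]
[358.2 192. ] 20 [ 0.614 -0.141]
[342.6 197.1] 37 [ 0.599 -0.092]
[305.4 205.2] 39 [0.575 0.022]
[355.1 209.2] 28 [ 0.561 -0.13 ]
[367.2 223.8] 12 [ 0.515 -0.165]
[259.9 259.2] 63 [0.413 0.157]
```

```bash
python3 - <<'E' 2>/dev/null
from h import *
v=grab('wrist'); img=v['img']; hs=cv2.cvtColor(img,cv2.COLOR_RGB2HSV); yy,xx=np.mgrid[:400,:640]; pix=np.c_[xx.ravel(),yy.ravel()]
X=ray(v,pix,.082); w=(hs[...,1].astype(float).ravel()); M=ray(v,pix,.058); om=mask(img,(5,100,100),(22,255,255)).ravel()>0
for n,c in dict(pl=(.5991,-.0926),pm=(.613,-.1457),pr=(.626,-.1992),mr=(.5732,-.185),ml=(.56,-.1314),near=(.5215,-.1705)).items():
    r=np.linalg.norm(X-c,axis=1); s=(r<.0125)&(w<160); P=X[s]; W=200-w[s]; m=np.average(P,axis=0,weights=W); e=np.linalg.eigh(np.cov((P-m).T,aweights=W))[1][:,1]
    o=om&(np.linalg.norm(M-c,axis=1)<.033); Q=M[o]; q=Q.mean(0); f=np.linalg.eigh(np.cov((Q-q).T))[1][:,1]
    az=lambda d:np.arctan(d[1]/d[0]).round(3)
    print(n,s.sum(),o.sum(),'line',az(e),'mark pca',az(f),'line->mark',az(q-m))
# edges of the near bottle: longest white-region contour side directions
E
```

```text
pl 605 58 line 0.254 mark pca 0.23 line->mark 0.251
pm 400 53 line 0.113 mark pca 0.283 line->mark 0.098
pr 55 58 line 0.135 mark pca -0.243 line->mark 0.289
mr 55 59 line 0.305 mark pca 0.408 line->mark 0.299
ml 152 58 line 0.667 mark pca 0.208 line->mark 0.383
near 47 38 line 0.22 mark pca 0.761 line->mark 0.141
```

>>> {"api": "send_rows", "payload": {
  "increments": [
    {"tx": 0.5, "ty": -0.4, "tz": 3, "ax": 0, "ay": 0, "az": 0, "claw": 3.6},
    {"tx": 0.5, "ty": -0.4, "tz": 6, "ax": 0, "ay": 0, "az": 0, "claw": 3.6},
    {"tx": 0.5, "ty": -0.4, "tz": 8.5, "ax": 0, "ay": 0, "az": 0, "claw": 3.6},
    {"tx": 0.5, "ty": -0.4, "tz": 8.5, "ax": 0, "ay": 0, "az": 0, "claw": 3.6},
    {"tx": 0.5, "ty": -0.4, "tz": 8.5, "ax": 0, "ay": 0, "az": 0, "claw": 3.6}
  ],
  "grip_force": 8
}}

```text
clock: 36.68
tool_pos: [0.5216, -0.1709, 0.1266]
tool_rot: [-0.001, 0.9, 0.435, -0.001]
wrist_force: [1.0, -0.3, 0.6]
width: 0.0361
grasp_force: 0.0
```

```bash
python3 - <<'E' 2>/dev/null
from h import *
v=grab('wrist','w25'); p,R=pose(); print(p,np.arctan2(R[1,1],R[0,1])); b=bottle(v,(.5215,-.1705),.004); print(b,delta((*b['c'],.0635)))
img=v['img']; g=cv2.cvtColor(img,cv2.COLOR_RGB2GRAY); c=b['c']
L=cv2.createLineSegmentDetector().detect(g)[0][:,0]
for s in L:
    if np.hypot(*(s[2:]-s[:2]))<10: continue
    for z,lo,hi,t in((.082,0,.0125,'line'),(.054,.02,.036,'edge')):
        P=ray(v,s.reshape(2,2),z); r=np.linalg.norm(P-c,axis=1); d=P[1]-P[0]; n=np.linalg.norm(d); perp=abs(np.cross(d/n,c-P[0]))
        if (t=='line' and r.max()<hi and perp<.003) or (t=='edge' and abs(perp-.027)<.003 and r.max()<.036 and n>.012):
            a=np.arctan2(d[1],d[0]); print(t,s.round(0),'len',n.round(4),'perp',perp.round(4),'az mod60',((a-.248-(np.pi/6)*0+np.pi/6)%(np.pi/3)-np.pi/6+.248).round(3))
E
```

```text
[ 0.52240966 -0.17113061  0.12815654] -0.6696095595618794
{'c': array([ 0.5217, -0.1705]), 'n': (1085, 57, 58), 'mark': np.float64(-3.05), 'line': np.float64(-2.813), 'val': np.float64(0.237), 'rm': np.float64(0.0203), 'rl': np.float64(0.007)} [np.float64(0.0), np.float64(-0.1), np.float64(6.47)]
edge [296. 236. 331. 242.] len 0.0303 perp 0.0288 az mod60 0.211
edge [331. 234. 314. 237.] len 0.0142 perp 0.0251 az mod60 0.575
edge [287. 216. 294. 233.] len 0.0167 perp 0.0282 az mod60 0.175
edge [305. 174. 284. 200.] len 0.0282 perp 0.0265 az mod60 0.215
edge [342. 180. 307. 175.] len 0.0287 perp 0.0253 az mod60 0.219
edge [301. 172. 340. 177.] len 0.0316 perp 0.0272 az mod60 0.249
edge [332. 241. 356. 215.] len 0.0305 perp 0.0278 az mod60 0.207
edge [356. 215. 347. 191.] len 0.0221 perp 0.0257 az mod60 0.231
edge [348. 188. 358. 212.] len 0.022 perp 0.0276 az mod60 0.27
edge [286. 191. 301. 174.] len 0.0191 perp 0.0295 az mod60 0.206
```

```bash
python3 - <<'E' 2>/dev/null
from h import *
v=grab('wrist'); img=v['img']; hs=cv2.cvtColor(img,cv2.COLOR_RGB2HSV); yy,xx=np.mgrid[:400,:640]; X=ray(v,np.c_[xx.ravel(),yy.ravel()],.082); w=hs[...,1].astype(float).ravel()
for n,c in dict(near=(.5217,-.1705),ml=(.56,-.1314),mr=(.573,-.185)).items():
  for R_,th in((.0105,100),(.0105,140),(.013,100)):
    s=(np.linalg.norm(X-c,axis=1)<R_)&(w<th)&(hs[...,2].ravel()>120); P=X[s]; 
    if len(P)<10: continue
    m=P.mean(0); val,e=np.linalg.eigh(np.cov((P-m).T)); print(n,R_,th,len(P),'az',np.arctan(e[1,1]/e[0,1]).round(3),'ratio',np.sqrt(val[1]/val[0]).round(2), (m-c).round(4))
E
```

```text
near 0.0105 100 51 az 0.214 ratio 2.17 [-0.006  -0.0021]
near 0.0105 140 57 az 0.164 ratio 1.97 [-0.006  -0.0021]
near 0.013 100 68 az 0.204 ratio 2.85 [-0.0073 -0.0024]
ml 0.0105 100 65 az 0.231 ratio 2.5 [-0.0058 -0.0016]
ml 0.0105 140 71 az 0.2 ratio 2.28 [-0.0057 -0.0016]
ml 0.013 100 89 az 0.214 ratio 4.38 [-0.0059 -0.0017]
mr 0.0105 100 64 az 0.293 ratio 2.33 [0.0062 0.0008]
mr 0.0105 140 73 az 0.307 ratio 2.28 [0.0059 0.0007]
mr 0.013 100 85 az 0.175 ratio 4.19 [0.0064 0.001 ]
```

The near bottle sits at yaw about 0.215 with its line at about 0.21, so its cap is tight. All three bottles are in line with tight caps. Backing away and handing in.

>>> {"api": "send_rows", "payload": {
  "increments": [
    {"tx": 0, "ty": 0, "tz": -4, "ax": 0, "ay": 0, "az": 0, "claw": 4},
    {"tx": 0, "ty": 0, "tz": -8, "ax": 0, "ay": 0, "az": 0, "claw": 4},
    {"tx": 0, "ty": 0, "tz": -10, "ax": 0, "ay": 0, "az": 0, "claw": 4},
    {"tx": 0, "ty": 0, "tz": -10, "ax": 0, "ay": 0, "az": 0, "claw": 4}
  ],
  "grip_force": 8
}}

```text
clock: 37.12
tool_pos: [0.5241, -0.1714, 0.2347]
tool_rot: [0.004, 0.9, 0.436, 0.003]
wrist_force: [0.6, -0.6, -0.3]
width: 0.0399
grasp_force: 0.0
```

```bash
python3 -c "
from workcell import ctrl
print(ctrl.job_done())"
```

```text
the job is handed in; nothing more can be done
None
```

I handed the job in at about 37 s with all three loose bottles packed (both middle places and near-middle) and their caps measured tight; one insertion hit a neighbour at 91 N and shoved the first bottle, which I re-seated; the hand-in returned no verdict.

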